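Hang the ring holder on the water bath and load the flask weight rings

ROBOT

A 6-joint arm with a two-finger parallel gripper is mounted at the origin on a cart in front of the work surface, level with it; the furniture and walls round the work are solid. World frame = base frame: x ahead of the robot, y to its left, z up, the work surface at z = 0. Lengths are in m, angles in rad, forces in N, time in s.
With the tool pointing down it reaches from about 0.225 to 0.875 m from the base axis. Payload 3.4 kg.
Tool frame: the origin (TCP) lies at the very end of the fingers, on their centre line; the grasp point (between the pads) lies manip.pinch_z behind it (manip.pinch_z is the distance from the TCP to the grasp point, in m); z points along the fingers, y is the direction in which the jaws open and shut (so a half turn about z gives the same grasp; the last joint's range is limited). The gripper opens to 85 mm and grips with 20 to 120 N. Pads are 22 mm wide; open, the fingers measure 114 mm over their backs; the gripper's body (76 mm by 85 mm) begins 54 mm behind the grasp point. The pads swing forward as they close: fully open they stand 13 mm farther back than shut.
Start: joints at [1.109, 0.276, 1.505, -0, 1.361, -0.121], TCP at [0.192, 0.542, 0.231] pointing down, gripper open.
Joint ranges: [-2.89, 2.89], [-0.75, 2.08], [0.22, 2.7], [-1.18, 4.32], [0.11, 2.71], [-2.7, 2.7]. Speed limits (rad/s): [2.57, 2.57, 3.14, 3.14, 3.14, 3.14].

INTERFACE

Orientations are given as a unit quaternion [w, x, y, z].
In Python, from rig import manip, imaging, workorder gives the robot as it stands.
- The arm moves only by the tool apply_moves, never from a script. Its argument "moves" is one flat list of numbers, 7 for each row, row after row: the finger opening in m, from 0 to 0.0854, then the shift along the tool's x, y, z in m, then the turn, a rotation vector about the tool's x, y, z in rad. In form: [jaw, tx, ty, tz, rx, ry, rz, jaw, tx, ty, tz, rx, ry, rz, ...]. A call has exactly 8 rows; each row shifts and turns the pose as measured when the row begins, along the tool's axes as they then stand; what a row does not reach is not made up. A row lasts 1/12 s, in which the tool goes at most 41.7 mm and 7.16 degrees, less where a joint would pass 70% of its speed; a pose out of reach is approached as far as the arm can. A call with a gripper value outside its range is refused whole. The fingers move at their own pace and stop on an object; "newtons" is the grip in N (left out, the last holds). Time passes only in rows, so rows that do not move let the fingers close, or fill a call up. It gives the time, the measured TCP pose, the force and the opening at its end, in the units of the state.
- manip.get_state(): the state, without advancing time (a new reading comes with each control period).
- imaging.get_image(name): name is "scene" or "side" or "wrist"; returns a dict with "image" (400x640x3 uint8, red, green, blue), "range_z" (400x640 float32, m along the optical axis (not along the pixel's ray), 0 where there is no reading), "fx", "fy", "cx", "cy" (pixels), "R" (3x3) and "t" (3): a world point X has camera coordinates R X + t. Camera axes: x right, y down, z forward; pixel columns grow to the right and rows downward; lengths in m; the calibration is good to about 2 mm. A picture is of the moment at which its call begins.
- workorder.sign_off(): hands the job in, once; it reports no verdict.
The state is a dict: "clock": time; "qpos": joint angles; "qd": joint speeds; "effort": joint torques, N m; "position": TCP position; "ee_rot": TCP orientation; "contact_force": force on the tool from outside, world axes, zero at the start; "moment": the same for the moment, N m; "width": finger opening in m.
Only numpy, scipy, OpenCV 4.12 (cv2) and the standard library are available. Lean on these libraries where they do the work, as an engineer would, in place of code of your own. Each camera call takes 0.05 s, during which the arm holds its last target.

TASK

Hang the blue ring holder by its two hooks over the front rim of the empty water bath (the long tank wall towards the robot), spindle outside the tank, and let go of it. Then thread the three flask weight rings onto its spindle, biggest at the bottom, then the middle one, then the smallest, lowering each down until it rests rather than dropping it. Leave the holder hanging steadily with all three rings flat on it, and do not disturb the other things on the worktop.

Things in the scene. Friction and masses are not known exactly. Their poses are not given: they have to be found in the camera images.
- bath: Empty water bath, fixed: steel tank 160 (x) x 200 (y) x 110 mm high, open on top, walls 6 mm, with a white control housing (60 mm wide, 100 mm high, display and dial) on its left end (+y). Origin: centre of the tank's underside; x points from the front wall to the back wall (front: the 200 mm wall towards the robot).
- bath_rim (a point): Point on top of the bath's front wall, at mid-length and mid-thickness of the wall, 110 mm above the worktop; axes as the bath's (x inwards across the wall, y along the wall).
- ring_holder: Blue hook-on ring holder, loose, about 250 g, stands upright at the start. Shelf x -40 to +44, y +-40, 6 mm thick; on it a square steel spindle 14 x 14 mm (sides along x, y; straight to 70 mm high), by which it can be carried. Back plate x 39 to 44, y +-40, 75 mm high, with two hooks reaching to +x at its top. Origin: shelf underside below the spindle; z up the spindle, x to the hooks.
- hook_seat (a point): Ceiling of the hooks' slot, midway between them, at (48.5, 0, 70) mm in the holder's frame; lies on the rim when hung. Hooks 16 mm wide at y +-28. Slot 9.5 mm wide in x, flared to about 16 mm at its mouth; inner legs reach 25 mm below the seat. Hung and let go, the holder leans outwards about 0.06 rad.
- spindle_tip (a point): Top end of the holder's spindle, at (0, 0, 76) mm in the holder's frame.
- ring_large: Flask weight ring, vinyl coated, red, the largest, flat, 20 mm high, outer diameter 66 mm, round hole 28 mm through the middle, 220 g nominal (may differ by a quarter). Lies flat on the worktop at the start. Origin: centre of its underside, z up along the hole.
- ring_medium: Flask weight ring, vinyl coated, yellow, the middle size, flat, 20 mm high, outer diameter 56 mm, round hole 28 mm through the middle, 160 g nominal (may differ by a quarter). Lies flat on the worktop at the start. Origin: centre of its underside, z up along the hole.
- ring_small: Flask weight ring, vinyl coated, green, the smallest, flat, 20 mm high, outer diameter 46 mm, round hole 28 mm through the middle, 100 g nominal (may differ by a quarter). Lies flat on the worktop at the start. Origin: centre of its underside, z up along the hole.
- flask_t25_0: Bystander: flat culture flask, blue cap, 48 x 101 x 25 mm. Origin: centre of its underside.
- dish_0: Bystander: petri dish with pink filling, 62 mm across, 14 mm high. Origin: centre of its underside.
- tube_rack: Bystander: orange micro tube rack, 66 x 142 x 47 mm. Origin: centre of its underside.
- marker_0: Bystander: white marker with black cap, 12 x 139 x 14 mm, lying near the front edge. Origin: centre of its underside.
Not all that is in view belongs to the job. Several things have the shape of the ring_large; the one meant has the colours described above. Of the things shaped like the ring_small, the green one is meant.

How it is judged:
On the way, in this order (a step that is already met when the one before it is completed fails the run):
1. the holder hangs by both hooks on the front rim of the bath, let go and at rest (z of hook_seat in the frame of bath_rim between -0.004 and 0.004 m and x of hook_seat in the frame of bath_rim between -0.007 and 0.007 m and y of hook_seat in the frame of bath_rim between -0.07 and 0.07 m and angle between ring_holder's own z axis and vertical below 0.14 rad and contact force between ring_holder and bath above 0.5 N and contact force between the fingers and ring_holder below 0.1 N and linear speed of ring_holder below 0.03 m/s), for 0.3 s.
2. the large ring lies on the hung holder's spindle, on the shelf, let go (z of hook_seat in the frame of bath_rim between -0.004 and 0.004 m and x of hook_seat in the frame of bath_rim between -0.007 and 0.007 m and y of hook_seat in the frame of bath_rim between -0.07 and 0.07 m and angle between ring_holder's own z axis and vertical below 0.14 rad and contact force between ring_holder and bath above 0.5 N and x of ring_large in the frame of ring_holder between -0.012 and 0.012 m and y of ring_large in the frame of ring_holder between -0.012 and 0.012 m and z of ring_large in the frame of ring_holder between 0.002 and 0.01 m and angle between the z axis of ring_large and the z axis of ring_holder, either way round below 0.1 rad and contact force between the fingers and ring_large below 0.1 N and linear speed of ring_large below 0.03 m/s), for 0.2 s.
3. the medium ring lies on the hung holder's spindle, on the large ring, let go (z of hook_seat in the frame of bath_rim between -0.004 and 0.004 m and x of hook_seat in the frame of bath_rim between -0.007 and 0.007 m and y of hook_seat in the frame of bath_rim between -0.07 and 0.07 m and angle between ring_holder's own z axis and vertical below 0.14 rad and contact force between ring_holder and bath above 0.5 N and x of ring_medium in the frame of ring_holder between -0.012 and 0.012 m and y of ring_medium in the frame of ring_holder between -0.012 and 0.012 m and z of ring_medium in the frame of ring_holder between 0.022 and 0.03 m and angle between the z axis of ring_medium and the z axis of ring_holder, either way round below 0.1 rad and contact force between the fingers and ring_medium below 0.1 N and linear speed of ring_medium below 0.03 m/s), for 0.2 s.
4. the small ring lies on the hung holder's spindle, on the medium ring, let go (z of hook_seat in the frame of bath_rim between -0.004 and 0.004 m and x of hook_seat in the frame of bath_rim between -0.007 and 0.007 m and y of hook_seat in the frame of bath_rim between -0.07 and 0.07 m and angle between ring_holder's own z axis and vertical below 0.14 rad and contact force between ring_holder and bath above 0.5 N and x of ring_small in the frame of ring_holder between -0.012 and 0.012 m and y of ring_small in the frame of ring_holder between -0.012 and 0.012 m and z of ring_small in the frame of ring_holder between 0.042 and 0.05 m and angle between the z axis of ring_small and the z axis of ring_holder, either way round below 0.1 rad and contact force between the fingers and ring_small below 0.1 N and linear speed of ring_small below 0.03 m/s), for 0.2 s.
At the end, for the whole second after the job is handed in: Holder hung on the front rim: seat within 4 mm in height, 7 mm across, 70 mm along from mid-wall, lean < 0.14 rad, borne by the bath. Large ring on the shelf, medium on it, small on top, each round the spindle (12 mm), height within 4 mm, flat within 0.1 rad. All at rest, rings let go (z of hook_seat in the frame of bath_rim between -0.004 and 0.004 m and x of hook_seat in the frame of bath_rim between -0.007 and 0.007 m and y of hook_seat in the frame of bath_rim between -0.07 and 0.07 m and angle between ring_holder's own z axis and vertical below 0.14 rad and contact force between ring_holder and bath above 0.5 N and linear speed of each of ring_holder, ring_large, ring_medium, ring_small below 0.02 m/s and x of ring_large in the frame of ring_holder between -0.012 and 0.012 m and y of ring_large in the frame of ring_holder between -0.012 and 0.012 m and z of ring_large in the frame of ring_holder between 0.002 and 0.01 m and angle between the z axis of each of ring_large, ring_medium, ring_small and the z axis of ring_holder, either way round below 0.1 rad and x of ring_medium in the frame of ring_holder between -0.012 and 0.012 m and y of ring_medium in the frame of ring_holder between -0.012 and 0.012 m and z of ring_medium in the frame of ring_holder between 0.022 and 0.03 m and x of ring_small in the frame of ring_holder between -0.012 and 0.012 m and y of ring_small in the frame of ring_holder between -0.012 and 0.012 m and z of ring_small in the frame of ring_holder between 0.042 and 0.05 m); the robot touches nothing.
It fails at once if the culture flask, petri dish, tube rack or marker moved more than 30 mm (distance of any of flask_t25_0, dish_0, tube_rack, marker_0 from where it was at the start of the episode above 0.03 m).
It fails at once if the large ring dropped down the spindle (faster than 0.65 m/s over the holder) instead of lowered (horizontal distance between ring_large and ring_holder below 0.015 m and z of ring_large in the frame of ring_holder below 0.08 m and linear speed of ring_large above 0.65 m/s).
It fails at once if the medium ring dropped down the spindle (faster than 0.65 m/s over the holder) instead of lowered (horizontal distance between ring_medium and ring_holder below 0.015 m and z of ring_medium in the frame of ring_holder below 0.08 m and linear speed of ring_medium above 0.65 m/s).
It fails at once if the small ring dropped down the spindle (faster than 0.65 m/s over the holder) instead of lowered (horizontal distance between ring_small and ring_holder below 0.015 m and z of ring_small in the frame of ring_holder below 0.08 m and linear speed of ring_small above 0.65 m/s).
It also fails if it takes over 72 s, if anything falls off the work surface, if the arm or the gripper's body presses on something with over 40 N, if the wrist force passes 120 N, or if a joint passes its speed limit or range.

## Working session

There is one attempt and no reset: what is moved stays moved. The work goes in short steps, Python scripts to look and compute and a tool call to move; the robot and the scene stay as the last step left them, time stands still between calls to the robot, and variables do not carry over. Pictures are saved under pics/ and viewed, and the job is handed in when it is done.

Besides the shell and the picture viewer there is one more tool, called after "Request:" as a command line: name --argument value ..., lists and objects as JSON in quotes. apply_moves: Moves the arm, as the interface text tells. Its arguments: {"type":"object","properties":{"moves":{"type":"array"},"newtons":{"type":"number"}},"required":["moves"]}

```bash
ls; mkdir -p pics
cat > h.py <<'E'
import numpy as np, cv2
from rig import manip, imaging, workorder
def shot(n,name):
    d=imaging.get_image(n); cv2.imwrite(f'pics/{name}.png',cv2.cvtColor(d['image'],cv2.COLOR_RGB2BGR)); 
    np.savez(f'pics/{name}.npz',**d); return d
def load(name): return dict(np.load(f'pics/{name}.npz'))
def pts(d):
    z=d['range_z']; h,w=z.shape; u,v=np.meshgrid(np.arange(w),np.arange(h))
    P=np.stack([(u-d['cx'])/d['fx']*z,(v-d['cy'])/d['fy']*z,z],-1)
    return (P-d['t'])@d['R']
E
python3 - <<'E'
from h import *
for n in('scene','side','wrist'): 
    d=shot(n,n+'0'); print(n,d['fx'],d['R'].round(3).tolist(),d['t'].round(3))
print(manip.get_state(), manip.pinch_z)
E
```

```text
pics
scene 457.3307133104874 [[-0.097, -0.995, -0.003], [-0.566, 0.057, -0.822], [0.819, -0.078, -0.569]] [-0.062  0.399  0.973]
side 432.1747199539641 [[0.161, -0.987, -0.018], [-0.476, -0.062, -0.877], [0.864, 0.15, -0.48]] [-0.18   0.321  1.069]
wrist 352.26362377946305 [[0.334, 0.942, -0.002], [0.899, -0.318, 0.302], [0.284, -0.103, -0.953]] [-0.574 -0.04   0.38 ]
{'clock': 0.15, 'qpos': array([ 1.10899436e+00,  2.76459855e-01,  1.50584445e+00, -1.74113907e-05,
        1.36072374e+00, -1.21036734e-01]), 'qd': array([-7.77506504e-04, -1.91943489e-03, -3.56349350e-03, -6.53277528e-05,
        6.40101846e-04, -5.89302265e-04]), 'effort': array([-4.77559315e-04, -4.17145479e+01, -2.46031255e+01, -2.96205953e-04,
        7.66290701e-03,  1.63293583e-05]), 'position': array([0.19201944, 0.54156184, 0.23063181]), 'ee_rot': array([-1.98048782e-04,  1.69557599e-01,  9.85520018e-01, -6.89882245e-04]), 'contact_force': array([ 0.90492263, -0.91053292, -1.20843376]), 'moment': array([ 0.01641303,  0.0135184 , -0.07181021]), 'width': 0.0848896398407952} 0.0187
```

View pics/scene0.png

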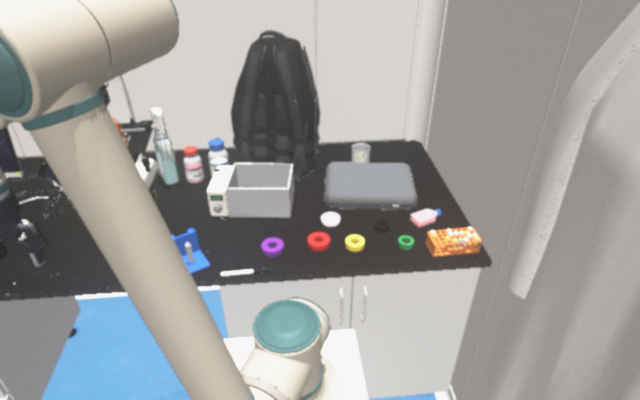

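View pics/side0.png

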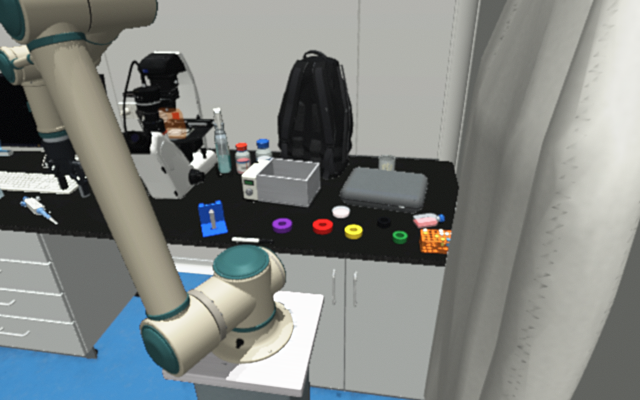

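View pics/wrist0.png

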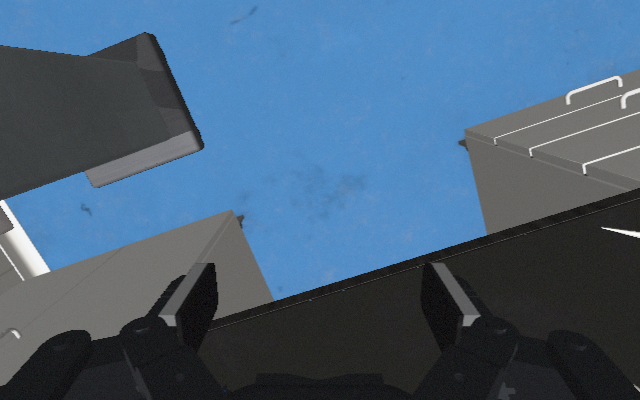

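The scene shows the bath with its front wall at about (255,205). The holder is at (190,252), partly behind the arm.
- **Large-ring shapes:** purple (272,246) and red (319,240). Red is described, so I take that one.
- **Small-ring shapes:** black (381,226) and green (406,242). Green is described.
- **Medium ring:** yellow (355,243).

Next I'll measure these and make one enlarged crop to confirm.

Run:
```python
from h import *
for n in('scene0','side0'):
    d=load(n); P=pts(d); im=d['image']; hsv=cv2.cvtColor(im,cv2.COLOR_RGB2HSV); H,S,V=hsv[...,0],hsv[...,1],hsv[...,2]
    ok=(d['range_z']>0)&(P[...,2]>0.004)&(P[...,0]<0.8)&(P[...,0]>.2)&(P[...,1]<0.5)
    for nm,m in dict(red=((H<6)|(H>174)),yel=(H>22)&(H<33),grn=(H>50)&(H<80),blue=(H>105)&(H<122),pur=(H>128)&(H<150)).items():
        m=(m&(S>130)&(V>60)&ok).astype(np.uint8)
        k,l,st,c=cv2.connectedComponentsWithStats(m)
        for i in range(1,k):
            if st[i,4]>25:
                q=P[l==i]; 
                if nm!='blue':
                    t=q[q[:,2]>0.012]; 
                    if len(t)<5: t=q
                else: t=q
                print(n,nm,st[i],c[i].round(),'mid',((t.min(0)+t.max(0))/2).round(4),'size',np.ptp(t,axis=0).round(4),'zmax',q[:,2].max().round(4))
    # bath
    m=ok&(P[...,2]>.1)&(P[...,2]<.118)&(P[...,0]>.4)&(abs(P[...,1])<.4)
    q=P[m&(S<40)]; print('rim',q.min(0),q.max(0),len(q))
d=load('scene0')
a=cv2.resize(d['image'][190:290,150:310],(800,500),interpolation=cv2.INTER_CUBIC)
b=cv2.resize(d['image'][190:290,290:490],(800,400),interpolation=cv2.INTER_CUBIC)
cv2.imwrite('pics/cropA.png',a[...,::-1]);cv2.imwrite('pics/cropB.png',b[...,::-1])
```

```text
scene0 red [308 232  22  19 310] [318. 241.] mid [ 0.471  -0.1049  0.0181] size [0.0674 0.0632 0.0119] zmax 0.0241
scene0 yel [351 238   9   5  29] [355. 240.] mid [ 0.4626 -0.2129  0.0152] size [0.0134 0.0225 0.0054] zmax 0.0179
scene0 yel [345 241  19  10  67] [354. 247.] mid [ 0.4432 -0.208   0.0153] size [0.0336 0.0506 0.0061] zmax 0.0184
scene0 blue [172 228  35  32 357] [188. 242.] mid [0.4602 0.2644 0.041 ] size [0.0628 0.0864 0.0735] zmax 0.0778
scene0 pur [262 238  22  15 212] [272. 245.] mid [0.4594 0.0308 0.0185] size [0.0648 0.0612 0.0106] zmax 0.0238
rim [ 0.61039246 -0.04425984  0.10000405] [0.79614405 0.22705674 0.11434798] 669
side0 red [313 220  19  14 215] [322. 226.] mid [ 0.4698 -0.1035  0.0171] size [0.0678 0.0631 0.0101] zmax 0.0221
side0 yel [345 225  17  13 173] [353. 231.] mid [ 0.4521 -0.2094  0.0175] size [0.0622 0.0531 0.011 ] zmax 0.023
side0 grn [392 231  15  12 126] [399. 237.] mid [ 0.4396 -0.359   0.0173] size [0.05   0.0446 0.0105] zmax 0.0225
side0 blue [198 201  29  34 500] [211. 216.] mid [0.4346 0.266  0.0403] size [0.1048 0.1095 0.0726] zmax 0.0766
side0 pur [272 219  20  14 216] [282. 225.] mid [0.4578 0.033  0.0171] size [0.0676 0.0663 0.0095] zmax 0.0218
rim [ 0.60712456 -0.0415243   0.10003298] [0.79364092 0.21600419 0.11197223] 337
```

View pics/cropA.png

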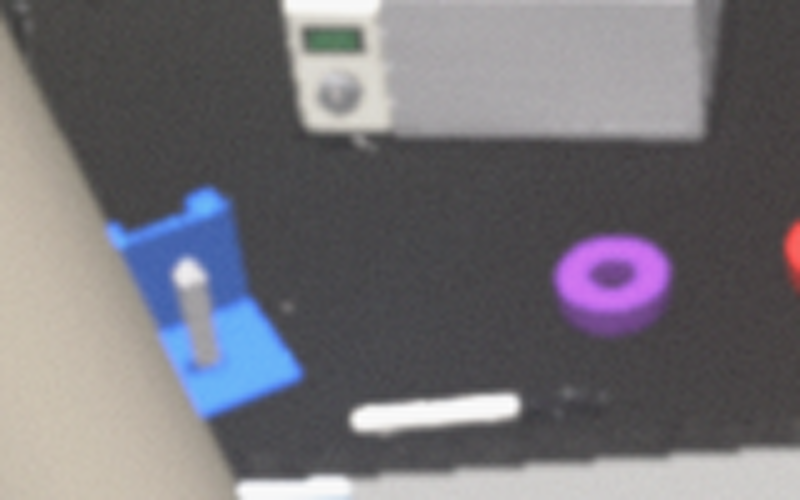

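View pics/cropB.png

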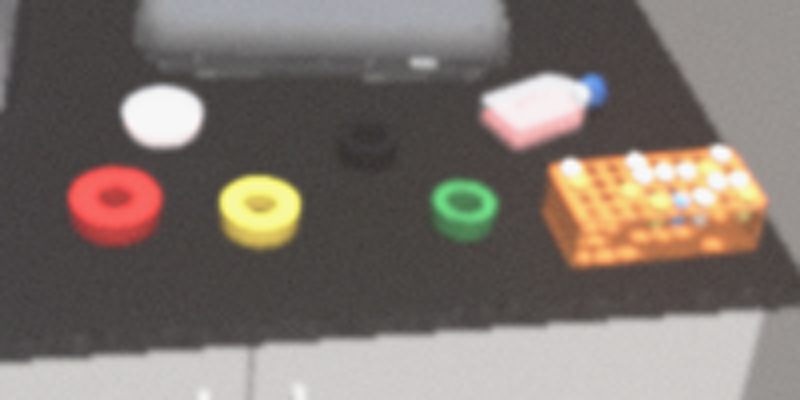

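The crops confirm the targets: the red ring is the large one, yellow the medium and green the small. Purple and black are decoys. The holder has its hooks at the back, turned by some yaw. Next I'll fit the bath and holder poses.

Run:
```python
from h import *
for n in('scene0','side0'):
    d=load(n); P=pts(d); im=d['image']; hsv=cv2.cvtColor(im,cv2.COLOR_RGB2HSV); H,S,V=hsv[...,0],hsv[...,1],hsv[...,2]
    v,u=np.mgrid[:400,:640]
    tb=P[(abs(P[...,2])<.01)&(P[...,0]>.35)&(P[...,0]<.6)&(abs(P[...,1])<.4)&(V<60)]; print(n,'table z',np.median(tb[:,2]))
    f=P[(P[...,2]>.02)&(P[...,2]<.09)&(P[...,0]>.56)&(P[...,0]<.66)&(P[...,1]>-.03)&(P[...,1]<.14)]
    A=np.c_[f[:,1],np.ones(len(f))]; w=np.ones(len(f),bool)
    for _ in range(6):
        c=np.linalg.lstsq(A[w],f[w,0],rcond=None)[0]; r=f[:,0]-A@c; w=abs(r-np.median(r[w]))<.006
    print('front x=%.4f*y+%.4f'%tuple(c),w.sum(),r[w].std(),'y range at z>.03',np.percentile(f[w,1],[0,1,50,99,100]).round(3))
    m=(P[...,2]>.1)&(P[...,2]<.12)&(P[...,0]>.57)&(P[...,0]<.83)&(P[...,1]>-.15)&(P[...,1]<.3)&(S<60)
    q=P[m]
    # right edge of the tank: min y per x bin; front edge
    for a,b in((.6,.63),(.63,.66),(.66,.7),(.7,.74),(.74,.77)):
        s=q[(q[:,0]>a)&(q[:,0]<b)]; 
        if len(s): print('  x',a,b,'ymin',s[:,1].min().round(3),'ymax',s[:,1].max().round(3))
    # blue holder
    ok=(P[...,0]>.3)&(P[...,0]<.6)&(P[...,1]>.1)&(P[...,1]<.4)
    B=(H>103)&(H<123)&(S>110)&ok&(d['range_z']>0)
    pl=P[B&(P[...,2]>.02)&(P[...,2]<.066)]
    r=cv2.fitLine(pl[:,:2].astype(np.float32),cv2.DIST_HUBER,0,.01,.01).ravel(); print('plate line',r, 'yaw',np.degrees(np.arctan2(-r[0],r[1]) if r[1]>0 else np.arctan2(r[0],-r[1])))
    sh=P[B&(P[...,2]<.012)&(P[...,2]>0.0)]; rect=cv2.minAreaRect(sh[:,:2].astype(np.float32)); print('shelf',rect,len(sh))
    al=P[B]; rect=cv2.minAreaRect(al[:,:2].astype(np.float32)); print('all',rect)
    g=P[ok&(S<70)&(V>90)&(P[...,2]>.02)&(P[...,2]<.085)&(P[...,0]<.52)]; print('spindle',np.median(g,0).round(4),len(g), g[:,2].max() if len(g) else 0)
d=load('side0'); cv2.imwrite('pics/cropC.png',cv2.resize(d['image'][150:250,180:340],(800,500),interpolation=cv2.INTER_CUBIC)[...,::-1])
```

```text
scene0 table z 0.006056776412042141
front x=0.1286*y+0.6171 939 0.0023843861019060067 y range at z>.03 [-0.027 -0.025  0.056  0.138  0.139]
  x 0.6 0.63 ymin -0.028 ymax 0.12
  x 0.63 0.66 ymin -0.029 ymax 0.227
  x 0.66 0.7 ymin -0.034 ymax 0.223
  x 0.7 0.74 ymin -0.039 ymax 0.217
  x 0.74 0.77 ymin -0.044 ymax 0.216
plate line [ 0.4756503  -0.87963444  0.46594635  0.26698825] yaw 28.401697
shelf ((0.4857429563999176, 0.26975733041763306), (0.21012863516807556, 0.06756143271923065), 22.70932388305664) 373
all ((0.48424702882766724, 0.2762623429298401), (0.21377307176589966, 0.07965561002492905), 20.53917121887207)
spindle [0.4189 0.2615 0.0501] 101 0.07853564290538205
side0 table z -0.002134338933304466
front x=0.1208*y+0.6162 683 0.0025880935511545756 y range at z>.03 [-0.026 -0.025  0.055  0.138  0.14 ]
  x 0.6 0.63 ymin -0.026 ymax 0.137
  x 0.63 0.66 ymin -0.03 ymax 0.189
  x 0.66 0.7 ymin -0.037 ymax 0.21
  x 0.7 0.74 ymin -0.039 ymax 0.211
  x 0.74 0.77 ymin -0.042 ymax 0.216
plate line [ 0.46993676 -0.8827001   0.4626111   0.272423  ] yaw 28.03019
shelf ((0.4781718850135803, 0.2907143533229828), (0.21338948607444763, 0.09072587639093399), 27.388652801513672) 330
all ((0.4975167214870453, 0.3001149296760559), (0.25557631254196167, 0.09190957248210907), 28.20978355407715)
spindle [0.4177 0.261  0.0498] 59 0.07415992533185793
```

View pics/cropC.png

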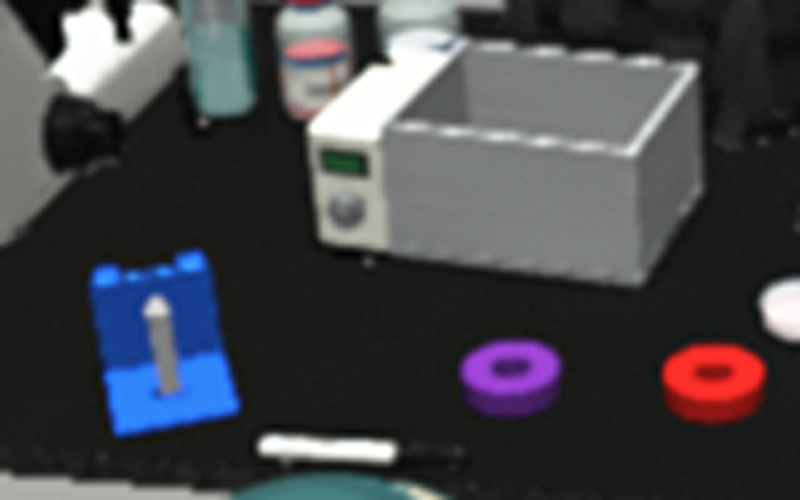

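The bath front face fits x≈0.1247·y+0.6167, so its yaw is about -7.1°. The rim midpoint is near (0.629, 0.070). The holder has its spindle at about (0.418, 0.261) and a yaw of about 28°. I'll write a planner for the row numbers.

```bash
cat >> h.py <<'E'
from scipy.spatial.transform import Rotation as Ro, Slerp
def pose():
    s=manip.get_state(); q=s['ee_rot']; return np.array(s['position']),Ro.from_quat([q[1],q[2],q[3],q[0]]),s
def tooldown(yaw): # tool y axis at angle yaw (deg), z down
    y=np.array([np.cos(np.radians(yaw)),np.sin(np.radians(yaw)),0]); z=np.array([0,0,-1.]); x=np.cross(y,z)
    return Ro.from_matrix(np.c_[x,y,z])
def plan(target,yaw,n,jaw,pad=8):
    p,r,s=pose(); R2=tooldown(yaw) ; sl=Slerp([0,1],Ro.concatenate([r,R2])); target=np.array(target,float)
    print('cur',p.round(4),'yaw',np.degrees(np.arctan2(*r.as_matrix()[:2,1][::-1])).round(2),'tilt',np.degrees(np.arccos(-r.as_matrix()[2,2])).round(2),'w',round(s['width'],4),'F',s['contact_force'].round(1),'t',round(s['clock'],2))
    for i in range(n):
        a=sl(i/n);b=sl((i+1)/n); dp=a.inv().apply((target-p)/n); rv=(a.inv()*b).as_rotvec()
        print(', '.join('%.4g'%x for x in [jaw,*dp.round(4),*rv.round(4)]),',')
E
python3 -c "
from h import *
plan([.418,.261,.20],118.2,10,.085)"
```

```text
cur [0.192  0.5416 0.2306] yaw 70.48 tilt 0.08 w 0.0849 F [ 0.9 -0.9 -1.2] t 0.15
0.085, -0.0307, -0.0189, 0.0031, -0.0001, -0.0001, -0.0833 ,
0.085, -0.029, -0.0214, 0.0031, -0.0001, -0.0001, -0.0833 ,
0.085, -0.0271, -0.0237, 0.0031, -0.0001, -0.0001, -0.0833 ,
0.085, -0.0251, -0.0259, 0.0031, -0.0001, -0.0001, -0.0833 ,
0.085, -0.0228, -0.0279, 0.0031, -0.0001, -0.0001, -0.0833 ,
0.085, -0.0204, -0.0297, 0.0031, -0.0001, -0.0001, -0.0833 ,
0.085, -0.0179, -0.0313, 0.0031, -0.0001, -0.0001, -0.0833 ,
0.085, -0.0152, -0.0327, 0.0031, -0.0001, -0.0001, -0.0833 ,
0.085, -0.0124, -0.0338, 0.0031, -0.0001, -0.0001, -0.0833 ,
0.085, -0.0096, -0.0347, 0.0031, -0.0001, -0.0001, -0.0833 ,
```

Request:
apply_moves --moves '[0.085, -0.031, -0.019, 0.002, 0, 0, -0.083, 0.085, -0.029, -0.021, 0.002, 0, 0, -0.083, 0.085, -0.027, -0.024, 0.002, 0, 0, -0.083, 0.085, -0.025, -0.026, 0.002, 0, 0, -0.083, 0.085, -0.023, -0.028, 0.002, 0, 0, -0.083, 0.085, -0.02, -0.03, 0.002, 0, 0, -0.083, 0.085, -0.018, -0.031, 0.002, 0, 0, -0.083, 0.085, -0.015, -0.033, 0.002, 0, 0, -0.083]' --newtons 80

```text
clock: 0.82
position: [0.3769, 0.3162, 0.2107]
ee_rot: [-0.002, -0.183, 0.983, 0.001]
contact_force: [0.0, 1.4, 0.4]
width: 0.0848
```

```bash
python3 -c "
from h import *
plan([.418,.261,.20],118.2,6,.085)"
```

```text
cur [0.3769 0.3162 0.2107] yaw 111.12 tilt 0.27 w 0.0848 F [0.  1.4 0.4] t 0.82
0.085, -0.0031, -0.0111, 0.0017, 0.0005, -0.0006, -0.0206 ,
0.085, -0.0029, -0.0111, 0.0017, 0.0005, -0.0006, -0.0206 ,
0.085, -0.0026, -0.0112, 0.0017, 0.0005, -0.0006, -0.0206 ,
0.085, -0.0024, -0.0112, 0.0018, 0.0005, -0.0006, -0.0206 ,
0.085, -0.0022, -0.0113, 0.0018, 0.0005, -0.0006, -0.0206 ,
0.085, -0.0019, -0.0113, 0.0018, 0.0005, -0.0006, -0.0206 ,
```

Request:
apply_moves --moves '[0.085, -0.003, -0.011, 0.001, 0.0005, -0.0005, -0.021, 0.085, -0.003, -0.011, 0.001, 0.0005, -0.0005, -0.021, 0.085, -0.003, -0.011, 0.001, 0.0005, -0.0005, -0.021, 0.085, -0.002, -0.011, 0.001, 0.0005, -0.0005, -0.021, 0.085, -0.002, -0.011, 0.001, 0.0005, -0.0005, -0.021, 0.085, -0.002, -0.011, 0.001, 0.0005, -0.0005, -0.021, 0.085, 0, 0, 0, 0, 0, 0, 0.085, 0, 0, 0, 0, 0, 0]'

```text
clock: 1.48
position: [0.4231, 0.251, 0.2018]
ee_rot: [-0.002, -0.243, 0.97, -0.002]
contact_force: [-0.0, 0.5, 0.4]
width: 0.0852
```

```bash
python3 -c "
from h import *
shot('wrist','w1');shot('scene','s1')
plan([.418,.261,.20],118.2,1,.085)"
```

```text
cur [0.4229 0.2514 0.2019] yaw 118.23 tilt 0.36 w 0.0852 F [ 0.1  0.1 -0.1] t 1.58
0.085, -0.0002, 0.0107, 0.0019, -0.0036, -0.0051, 0.0005 ,
```

View pics/w1.png

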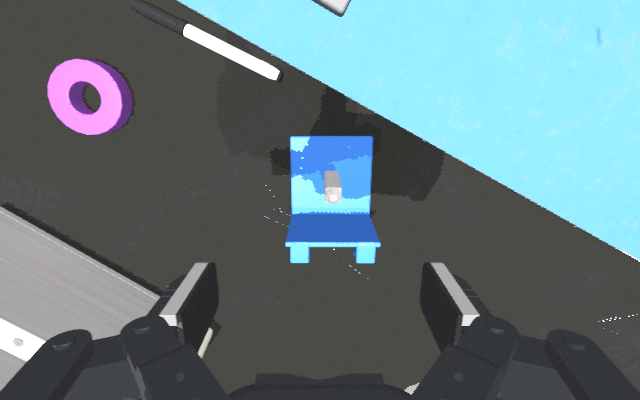

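The wrist view shows the holder straight in the image, so the yaw fits. The spindle tip is at (333,197), the plate's top edge at row 243 and the hooks at (300,254) and (366,254).

```bash
cat >> h.py <<'E'
def ray(d,u,v,z):
    k=np.array([(u-d['cx'])/d['fx'],(v-d['cy'])/d['fy'],1.]); w=d['R'].T@k; o=-d['R'].T@d['t']
    return o+w*(z-o[2])/w[2]
E
python3 - <<'E'
from h import *
d=load('w1')
for nm,u,v,z in(('tip',333.5,197,.076),('shelfTL',291,136,.006),('shelfTR',373,136,.006),('plateL',286,243,.075),('plateR',380,243,.075),('shelf-backL',291,213,.006),('shelf-backR',372,213,.006)):
    print(nm,ray(d,u,v,z).round(4))
P=pts(d);print(P[190:204,326:340,2].max(), np.median(P[140:180,300:320].reshape(-1,3),0))
E
```

```text
tip [0.4233 0.2633 0.076 ]
shelfTL [0.4067 0.2107 0.006 ]
shelfTR [0.3697 0.2797 0.006 ]
plateL [0.4775 0.2479 0.075 ]
plateR [0.4403 0.3171 0.075 ]
shelf-backL [0.4763 0.2459 0.006 ]
shelf-backR [0.4372 0.3187 0.006 ]
0.07793117442732027 [0.41844957 0.23684007 0.00597501]
```

```bash
python3 -c "
from h import *
plan([.4233,.2635,.17],118.2,4,.085)"
```

```text
cur [0.4229 0.2514 0.2019] yaw 118.23 tilt 0.36 w 0.0852 F [ 0.1  0.1 -0.1] t 1.58
0.085, -0.0016, 0.0026, 0.008, -0.0009, -0.0013, 0.0001 ,
0.085, -0.0016, 0.0026, 0.008, -0.0009, -0.0013, 0.0001 ,
0.085, -0.0015, 0.0026, 0.008, -0.0009, -0.0013, 0.0001 ,
0.085, -0.0015, 0.0026, 0.008, -0.0009, -0.0013, 0.0001 ,
```

Request:
apply_moves --moves '[0.085, -0.0015, 0.0026, 0.008, -0.0009, -0.0013, 0, 0.085, -0.0015, 0.0026, 0.008, -0.0009, -0.0013, 0, 0.085, -0.0015, 0.0026, 0.008, -0.0009, -0.0013, 0, 0.085, -0.0015, 0.0026, 0.008, -0.0009, -0.0013, 0, 0.085, 0, 0, 0.008, 0, 0, 0, 0.085, 0, 0, 0.008, 0, 0, 0, 0.085, 0, 0, 0, 0, 0, 0, 0.085, 0, 0, 0, 0, 0, 0]'

```text
clock: 2.25
position: [0.4201, 0.267, 0.1473]
ee_rot: [-0.001, -0.246, 0.969, 0.001]
contact_force: [0.0, -0.2, 0.5]
width: 0.085
```

```bash
python3 -c "
from h import *
plan([.4233,.2635,.034],118.2,6,.085)"
```

```text
cur [0.4201 0.267  0.1473] yaw 118.43 tilt 0.17 w 0.085 F [ 0.  -0.2  0.5] t 2.25
0.085, -0.0002, -0.0008, 0.0189, 0.0003, -0.0004, 0.0007 ,
0.085, -0.0002, -0.0008, 0.0189, 0.0003, -0.0004, 0.0007 ,
0.085, -0.0002, -0.0008, 0.0189, 0.0003, -0.0004, 0.0007 ,
0.085, -0.0002, -0.0008, 0.0189, 0.0003, -0.0004, 0.0007 ,
0.085, -0.0002, -0.0008, 0.0189, 0.0003, -0.0004, 0.0007 ,
0.085, -0.0002, -0.0008, 0.0189, 0.0003, -0.0004, 0.0007 ,
```

Request:
apply_moves --moves '[0.085, -0.0002, -0.0007, 0.0165, 0.0003, -0.0004, 0.0006, 0.085, -0.0002, -0.0007, 0.0165, 0.0003, -0.0004, 0.0006, 0.085, -0.0002, -0.0007, 0.0165, 0.0003, -0.0004, 0.0006, 0.085, -0.0002, -0.0007, 0.0165, 0.0003, -0.0004, 0.0006, 0.085, -0.0002, -0.0007, 0.0165, 0, 0, 0, 0.085, 0, -0.0007, 0.0165, 0, 0, 0, 0.085, 0, 0, 0, 0, 0, 0, 0.085, 0, 0, 0, 0, 0, 0]'

```text
clock: 2.92
position: [0.4274, 0.2649, 0.0476]
ee_rot: [0.004, -0.244, 0.97, 0.001]
contact_force: [-0.1, 0.6, 1.1]
width: 0.0849
```

```bash
python3 -c "
from h import *
shot('wrist','w2');shot('side','sd2')
plan([.4233,.2635,.034],118.2,1,.085)"
```

```text
cur [0.4276 0.2651 0.0482] yaw 118.23 tilt 0.54 w 0.0851 F [-0.2 -0.2  0.6] t 3.02
0.085, 0.0046, 0.0007, 0.0142, -0.0005, 0.0094, 0.0005 ,
```

View pics/w2.png

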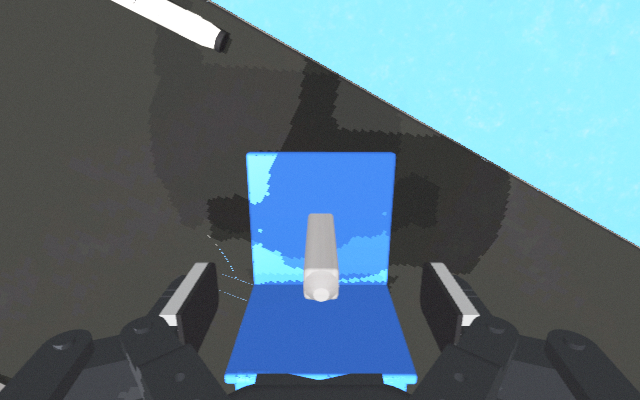

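The view shows the spindle centred between the pads, with its tip at (321,295). I still need about 4.6 mm in tool x and 14 mm down.

Request:
apply_moves --moves '[0.085, 0.0015, 0.0002, 0.004, 0, 0.003, 0, 0.085, 0.0015, 0.0002, 0.004, 0, 0.003, 0, 0.085, 0.0015, 0.0002, 0.004, 0, 0.003, 0, 0.085, 0, 0, 0, 0, 0, 0, 0.0, 0, 0, 0, 0, 0, 0, 0.0, 0, 0, 0, 0, 0, 0, 0.0, 0, 0, 0, 0, 0, 0, 0.0, 0, 0, 0, 0, 0, 0]' --newtons 80

```text
clock: 3.68
position: [0.4256, 0.2647, 0.039]
ee_rot: [0.004, -0.244, 0.97, 0.0]
contact_force: [-0.3, -0.6, -1.2]
width: 0.0384
```

Request:
apply_moves --moves '[0.0, 0, 0, 0, 0, 0, 0, 0.0, 0, 0, 0, 0, 0, 0, 0.0, 0, 0, 0, 0, 0, 0, 0.0, 0, 0, 0, 0, 0, 0, 0.0, 0, 0, 0, 0, 0, 0, 0.0, 0, 0, 0, 0, 0, 0, 0.0, 0, 0, 0, 0, 0, 0, 0.0, 0, 0, 0, 0, 0, 0]'

```text
clock: 4.35
position: [0.4257, 0.2648, 0.0393]
ee_rot: [0.004, -0.244, 0.97, 0.001]
contact_force: [0.0, -1.0, 0.8]
width: 0.0127
```

```bash
python3 -c "
from h import *
shot('wrist','w3')
plan([.4233,.2635,.034],118.2,1,.085)"
```

```text
cur [0.4257 0.2648 0.0393] yaw 118.24 tilt 0.46 w 0.0124 F [-0.5  0.2  0.5] t 4.4
0.085, 0.0028, 0, 0.0053, -0.0009, 0.0079, 0.0006 ,
```

View pics/w3.png

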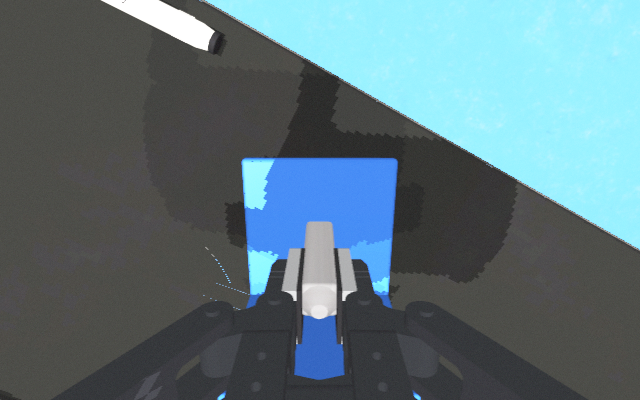

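Request:
apply_moves --moves '[0.0, 0, 0, -0.008, 0, 0, 0, 0.0, 0, 0, -0.016, 0, 0, 0, 0.0, 0, 0, -0.016, 0, 0, 0, 0.0, 0, 0, -0.016, 0, 0, 0, 0.0, 0, 0, -0.016, 0, 0, 0, 0.0, 0, 0, -0.016, 0, 0, 0, 0.0, 0, 0, -0.016, 0, 0, 0, 0.0, 0, 0, -0.008, 0, 0, 0]'

```text
clock: 5.07
position: [0.4197, 0.2621, 0.1538]
ee_rot: [-0.003, -0.244, 0.97, -0.001]
contact_force: [0.4, -0.1, -2.7]
width: 0.0128
```

```bash
python3 -c "
from h import *
plan([.5536,.0795,.150],82.9,8,.0)"
```

```text
cur [0.4197 0.2621 0.1538] yaw 118.25 tilt 0.41 w 0.0128 F [ 0.4 -0.1 -2.7] t 5.07
0, -0.0039, -0.028, 0.0005, -0.0003, -0.0009, 0.0771 ,
0, -0.0061, -0.0276, 0.0004, -0.0003, -0.0009, 0.0771 ,
0, -0.0082, -0.0271, 0.0004, -0.0003, -0.0009, 0.0771 ,
0, -0.0103, -0.0264, 0.0004, -0.0003, -0.0009, 0.0771 ,
0, -0.0123, -0.0255, 0.0004, -0.0003, -0.0009, 0.0771 ,
0, -0.0142, -0.0245, 0.0005, -0.0003, -0.0009, 0.0771 ,
0, -0.016, -0.0233, 0.0005, -0.0003, -0.0009, 0.0771 ,
0, -0.0178, -0.022, 0.0005, -0.0003, -0.0009, 0.0771 ,
```

Request:
apply_moves --moves '[0.0, -0.004, -0.028, 0, 0, -0.001, 0.077, 0.0, -0.006, -0.028, 0, 0, -0.001, 0.077, 0.0, -0.008, -0.027, 0, 0, -0.001, 0.077, 0.0, -0.01, -0.026, 0, 0, -0.001, 0.077, 0.0, -0.012, -0.025, 0, 0, -0.001, 0.077, 0.0, -0.014, -0.024, 0, 0, -0.001, 0.077, 0.0, -0.016, -0.022, 0, 0, -0.001, 0.077, 0.0, 0, 0, 0, 0, 0, 0]'

```text
clock: 5.73
position: [0.537, 0.0986, 0.1555]
ee_rot: [0.001, 0.033, 0.999, -0.0]
contact_force: [0.8, 0.5, -1.6]
width: 0.0125
```

Run:
```python
from h import *
plan([.5536,.0795,.150],82.9,4,.0)
for n in('scene','side','wrist'): shot(n,n[:2]+'4')
a=load('sc4')['image'][130:270,180:340]; b=load('si4')['image'][110:250,200:360]
cv2.imwrite('pics/c4.png',cv2.resize(np.vstack([a,b]),(680,1190)[0:2] if 0 else (340*1,595),interpolation=cv2.INTER_CUBIC)[...,::-1])
cv2.imwrite('pics/c4.png',cv2.resize(np.hstack([a,b]),(800,350),interpolation=cv2.INTER_CUBIC)[...,::-1])
```

```text
cur [0.537  0.0986 0.1555] yaw 86.2 tilt 0.1 w 0.0125 F [ 0.8  0.5 -1.6] t 5.73
0, -0.0044, -0.0045, 0.0014, -0.0001, 0.0004, 0.0144 ,
0, -0.0045, -0.0044, 0.0014, -0.0001, 0.0004, 0.0144 ,
0, -0.0046, -0.0044, 0.0014, -0.0001, 0.0004, 0.0144 ,
0, -0.0046, -0.0043, 0.0014, -0.0001, 0.0004, 0.0144 ,
```

View pics/c4.png

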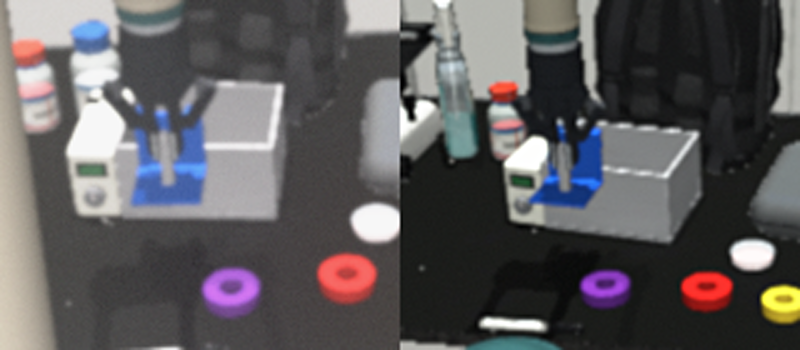

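View pics/wr4.png

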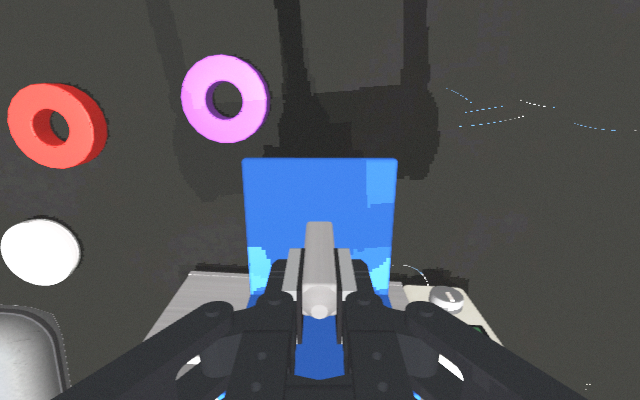

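The holder is unchanged in the hand, with its shelf front corners at (242,158) and (397,158) as before. I'll measure its in-hand pose and the rim from this view.

Run:
```python
from h import *
d=load('w3'); hx=np.array([.8813,.4726,0]);hy=np.array([-.4726,.8813,0])
a=ray(d,242,158,.006);b=ray(d,397,158,.006); o=(a+b)/2+.04*hx; print('w3 origin',o.round(4), 'yaw',np.degrees(np.arctan2(*(b-a)[:2][::-1])), np.linalg.norm(b-a)); t=ray(d,319,312,.076); print('tip',t.round(4))
tcp=np.array([.4257,.2648,0]); print('off x,y',(o-tcp)@hx,(o-tcp)@hy,'tip',(t-tcp)@hx,(t-tcp)@hy)
d=load('wr4'); im=d['image']
cv2.imwrite('pics/c5.png',cv2.resize(im[240:340,120:520],(800,200),interpolation=cv2.INTER_CUBIC)[...,::-1])
P=pts(d); z=P[...,2]
for u in (170,180,190,200,210,220,230,395,400,405,410):
    col=z[:,u]; r=np.where((col>.1)&(col<.125))[0]; r=r[(r>255)&(r<345)]
    if len(r): print(u,r[0],r[-1],'pt',P[r[0]+1,u].round(4),ray(d,u,r[0],.11).round(4))
```

```text
w3 origin [0.4235 0.2633 0.006 ] yaw 118.24319031975186 0.07823038177779373
tip [0.4242 0.2635 0.076 ]
off x,y -0.0026356015766718366 -0.0002590843483542253 tip -0.001981088378408207 -0.0004322180824609574
```

View pics/c5.png

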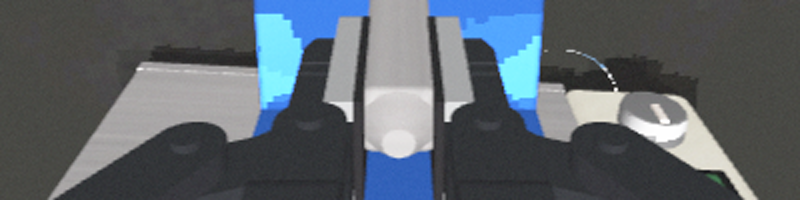

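The bath front's foot shows at crop (140,65), which is image (190,272.5) for the right front corner, running to about (400,283). Casting those points onto z=0 checks the wall.

Run:
```python
from h import *
d=load('wr4')
for u,v in((190,272.5),(245,276.5),(392,282.5),(401,284)): 
    p=ray(d,u,v,0.); print(u,v,p.round(4),'front-fit x',.1247*p[1]+.6167)
im=load('scene0'); 
for n,pp in(('scene0',[(295,166),(293,217)]),('side0',[])):
    d=load(n)
    for u,v in pp: print(ray(d,u,v,.11 if v<200 else 0).round(4))
# rim points by camera: bright rim top in scene/side at z=.11 ; front edge corner side crop: front right top corner (633,152)/5+(180,150)
d=load('side0')
print('side front right top',ray(d,180+633/5,150+152/5,.11).round(4),'front left top',ray(d,180+388/5,150+124/5,.11).round(4),'bottom right',ray(d,180+640/5,150+282/5,0).round(4),'bottom left',ray(d,180+388/5,150+248/5,0).round(4))
d=load('scene0');
```

```text
190 272.5 [ 0.6161 -0.026   0.    ] front-fit x 0.6134622453794778
245 276.5 [0.6237 0.0255 0.    ] front-fit x 0.619884631600001
392 282.5 [0.6391 0.1653 0.    ] front-fit x 0.6373132894439
401 284 [0.6413 0.1739 0.    ] front-fit x 0.6383888795622903
[ 0.7504 -0.0534  0.11  ]
[ 0.6138 -0.036   0.    ]
side front right top [ 0.6079 -0.0269  0.11  ] front left top [0.6307 0.1608 0.11  ] bottom right [ 0.614  -0.0269  0.    ] bottom left [0.6402 0.174  0.    ]
```

```bash
python3 -c "
from h import *
plan([.5848,.0792,.145],82.9,5.8.__int__()+1,.0)"
```

```text
cur [0.5328 0.1026 0.1552] yaw 86.49 tilt 0.26 w 0.0124 F [ 0.4  1.7 -2.2] t 5.88
0, -0.0089, -0.0034, 0.0017, 0.0004, -0.0006, 0.0104 ,
0, -0.0089, -0.0033, 0.0017, 0.0004, -0.0006, 0.0104 ,
0, -0.009, -0.0032, 0.0017, 0.0004, -0.0006, 0.0104 ,
0, -0.009, -0.0031, 0.0017, 0.0004, -0.0006, 0.0104 ,
0, -0.009, -0.003, 0.0017, 0.0004, -0.0006, 0.0104 ,
0, -0.009, -0.0029, 0.0017, 0.0004, -0.0006, 0.0104 ,
```

Request:
apply_moves --moves '[0.0, -0.009, -0.0034, 0.0017, 0.0004, -0.0006, 0.01, 0.0, -0.009, -0.0033, 0.0017, 0.0004, -0.0006, 0.01, 0.0, -0.009, -0.0032, 0.0017, 0.0004, -0.0006, 0.01, 0.0, -0.009, -0.0031, 0.0017, 0.0004, -0.0006, 0.01, 0.0, -0.009, -0.003, 0.0017, 0, 0, 0.01, 0.0, 0, 0, 0, 0, 0, 0, 0.0, 0, 0, 0, 0, 0, 0, 0.0, 0, 0, 0, 0, 0, 0]'

```text
clock: 6.55
position: [0.5789, 0.085, 0.1444]
ee_rot: [-0.002, 0.055, 0.998, 0.001]
contact_force: [0.6, 0.2, -2.6]
width: 0.0124
```

```bash
python3 -c "
from h import *
for n in('scene','side'): shot(n,n[:2]+'6')
a=load('sc6')['image'][130:230,200:320]; b=load('si6')['image'][120:220,230:350]
cv2.imwrite('pics/c6.png',cv2.resize(np.hstack([a,b]),(800,333),interpolation=cv2.INTER_CUBIC)[...,::-1])
plan([.5848,.0792,.145],82.9,4,.0)"
```

```text
cur [0.5785 0.0851 0.1445] yaw 83.73 tilt 0.25 w 0.0129 F [-0.2  0.5 -3.1] t 6.65
0, -0.0017, -0.0013, -0.0001, 0.0003, -0.001, 0.0036 ,
0, -0.0017, -0.0013, -0.0001, 0.0003, -0.001, 0.0036 ,
0, -0.0017, -0.0013, -0.0001, 0.0003, -0.001, 0.0036 ,
0, -0.0018, -0.0013, -0.0001, 0.0003, -0.001, 0.0036 ,
```

View pics/c6.png

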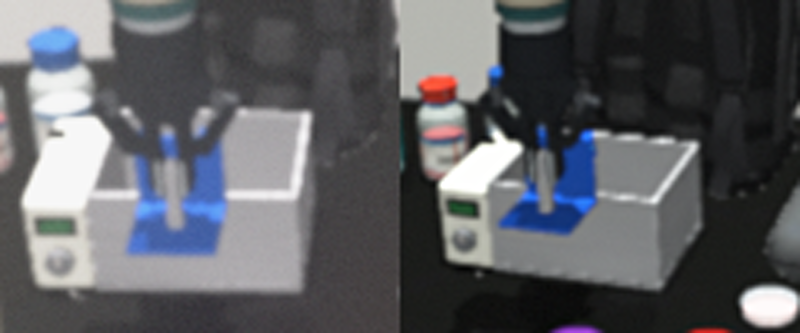

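The holder is held upright just ahead of the wall, with its legs above the rim. I'll fix the remaining offset next.

Request:
apply_moves --moves '[0.0, -0.0018, -0.0013, 0.0015, 0.0003, -0.001, 0.0036, 0.0, -0.0018, -0.0013, 0.0015, 0.0003, -0.001, 0.0036, 0.0, -0.0018, -0.0013, 0.0015, 0.0003, -0.001, 0.0036, 0.0, -0.0018, -0.0013, 0.0015, 0.0003, -0.001, 0.0036, 0.0, 0, 0, 0, 0, 0, 0, 0.0, 0, 0, 0, 0, 0, 0, 0.0, 0, 0, 0, 0, 0, 0, 0.0, 0, 0, 0, 0, 0, 0]'

```text
clock: 7.32
position: [0.5843, 0.0788, 0.1383]
ee_rot: [-0.0, 0.062, 0.998, 0.0]
contact_force: [1.1, 0.4, -2.4]
width: 0.0125
```

```bash
python3 -c "
from h import *
plan([.5848,.0792,.125],82.9,4,.0)"
```

```text
cur [0.5843 0.0788 0.1383] yaw 82.84 tilt 0.02 w 0.0125 F [ 1.1  0.4 -2.4] t 7.32
0, -0.0001, 0.0001, 0.0033, 0, -0.0001, -0.0003 ,
0, -0.0001, 0.0001, 0.0033, 0, -0.0001, -0.0003 ,
0, -0.0001, 0.0001, 0.0033, 0, -0.0001, -0.0003 ,
0, -0.0001, 0.0001, 0.0033, 0, -0.0001, -0.0003 ,
```

Request:
apply_moves --moves '[0.0, 0, 0, 0.005, 0, 0, 0, 0.0, 0, 0, 0.005, 0, 0, 0, 0.0, 0, 0, 0.005, 0, 0, 0, 0.0, 0, 0, 0.005, 0, 0, 0, 0.0, 0, 0, 0.004, 0, 0, 0, 0.0, 0, 0, 0, 0, 0, 0, 0.0, 0, 0, 0, 0, 0, 0, 0.0, 0, 0, 0, 0, 0, 0]'

```text
clock: 7.98
position: [0.5833, 0.0791, 0.1108]
ee_rot: [-0.001, 0.062, 0.998, 0.0]
contact_force: [0.1, 0.1, -1.8]
width: 0.0126
```

```bash
python3 -c "
from h import *
for n in('scene','side'): shot(n,n[:2]+'7')
a=load('sc7')['image'][150:230,210:310]; b=load('si7')['image'][140:220,240:340]
cv2.imwrite('pics/c7.png',cv2.resize(np.hstack([a,b]),(800,320),interpolation=cv2.INTER_CUBIC)[...,::-1])
plan([.5848,.0792,.080],82.9,4,.0)"
```

```text
cur [0.5835 0.0791 0.1112] yaw 82.86 tilt 0.1 w 0.0127 F [ 0.2  0.1 -3.2] t 8.08
0, -0.0003, 0.0001, 0.0078, -0, -0.0005, -0.0002 ,
0, -0.0003, 0.0001, 0.0078, -0, -0.0005, -0.0002 ,
0, -0.0003, 0.0001, 0.0078, -0, -0.0005, -0.0002 ,
0, -0.0003, 0.0001, 0.0078, -0, -0.0005, -0.0002 ,
```

View pics/c7.png

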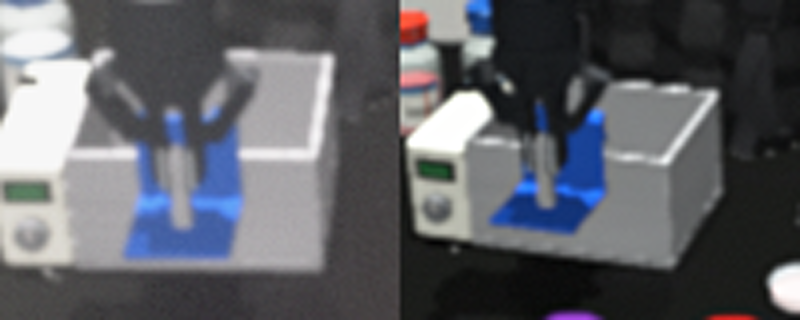

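Nothing is in the way in either view. I'll lower gently and watch the force; legs landing on top of the rim would show at z≈0.104.

Request:
apply_moves --moves '[0.0, -0.0003, 0, 0.004, 0, -0.0005, 0, 0.0, -0.0003, 0, 0.004, 0, -0.0005, 0, 0.0, -0.0003, 0, 0.003, 0, -0.0005, 0, 0.0, 0, 0, 0.003, 0, 0, 0, 0.0, 0, 0, 0, 0, 0, 0, 0.0, 0, 0, 0, 0, 0, 0, 0.0, 0, 0, 0, 0, 0, 0, 0.0, 0, 0, 0, 0, 0, 0]'

```text
clock: 8.75
position: [0.5844, 0.079, 0.0961]
ee_rot: [0.0, 0.062, 0.998, 0.0]
contact_force: [-0.3, -0.3, -1.6]
width: 0.0124
```

The tool passed 0.104 with no force, so the legs are past the rim and I keep lowering.

Request:
apply_moves --moves '[0.0, 0, 0, 0.003, 0, 0, 0, 0.0, 0, 0, 0.003, 0, 0, 0, 0.0, 0, 0, 0.003, 0, 0, 0, 0.0, 0, 0, 0.002, 0, 0, 0, 0.0, 0, 0, 0.001, 0, 0, 0, 0.0, 0, 0, 0, 0, 0, 0, 0.0, 0, 0, 0, 0, 0, 0, 0.0, 0, 0, 0, 0, 0, 0]'

```text
clock: 9.42
position: [0.5843, 0.079, 0.0829]
ee_rot: [-0.0, 0.062, 0.998, 0.0]
contact_force: [-1.7, -0.8, -2.3]
width: 0.0127
```

```bash
python3 -c "
from h import *
for n in('scene','side'): shot(n,n[:2]+'8')
a=load('sc8')['image'][150:230,210:310]; b=load('si8')['image'][140:220,240:340]
cv2.imwrite('pics/c8.png',cv2.resize(np.hstack([a,b]),(800,320),interpolation=cv2.INTER_CUBIC)[...,::-1])
plan([.5848,.0792,.0793],82.9,4,.0)"
```

```text
cur [0.5843 0.0791 0.0829] yaw 82.87 tilt 0.01 w 0.0126 F [ 0.2 -0.3 -2.3] t 9.52
0, -0.0001, 0.0001, 0.0009, 0, -0, -0.0001 ,
0, -0.0001, 0.0001, 0.0009, 0, -0, -0.0001 ,
0, -0.0001, 0.0001, 0.0009, 0, -0, -0.0001 ,
0, -0.0001, 0.0001, 0.0009, 0, -0, -0.0001 ,
```

View pics/c8.png

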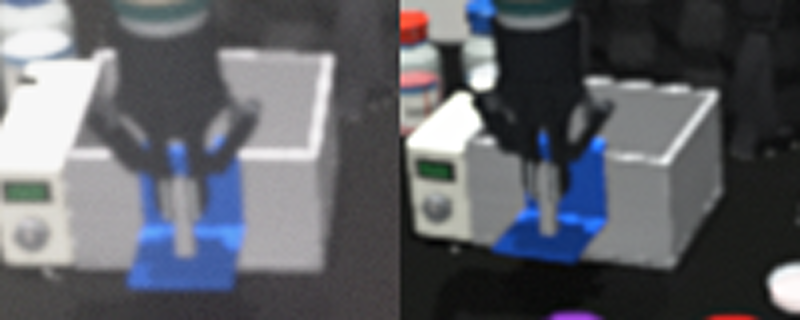

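Request:
apply_moves --moves '[0.0, 0, 0, 0.001, 0, 0, 0, 0.0, 0, 0, 0.001, 0, 0, 0, 0.0, 0, 0, 0.001, 0, 0, 0, 0.0, 0, 0, 0.001, 0, 0, 0, 0.0, 0, 0, 0.001, 0, 0, 0, 0.0, 0, 0, 0, 0, 0, 0, 0.0, 0, 0, 0, 0, 0, 0, 0.0, 0, 0, 0, 0, 0, 0]'

```text
clock: 10.18
position: [0.5844, 0.0791, 0.0797]
ee_rot: [0.001, 0.062, 0.998, 0.0]
contact_force: [0.7, -0.3, -1.7]
width: 0.0126
```

Request:
apply_moves --moves '[0.0, 0, 0, 0.001, 0, 0, 0, 0.0, 0, 0, 0.001, 0, 0, 0, 0.0, 0, 0, 0.001, 0, 0, 0, 0.0, 0, 0, 0.001, 0, 0, 0, 0.0, 0, 0, 0, 0, 0, 0, 0.0, 0, 0, 0, 0, 0, 0, 0.0, 0, 0, 0, 0, 0, 0, 0.0, 0, 0, 0, 0, 0, 0]'

```text
clock: 10.85
position: [0.5845, 0.0791, 0.0794]
ee_rot: [0.002, 0.062, 0.998, -0.0]
contact_force: [-2.0, -0.5, 1.5]
width: 0.0125
```

The force went from -2 to +1.5 N and the height stopped at 0.0794, so the holder is seated. I'll open the gripper.

Request:
apply_moves --moves '[0.06, 0, 0, 0, 0, 0, 0, 0.06, 0, 0, 0, 0, 0, 0, 0.06, 0, 0, 0, 0, 0, 0, 0.06, 0, 0, 0, 0, 0, 0, 0.06, 0, 0, 0, 0, 0, 0, 0.06, 0, 0, 0, 0, 0, 0, 0.06, 0, 0, 0, 0, 0, 0, 0.06, 0, 0, 0, 0, 0, 0]'

```text
clock: 11.52
position: [0.588, 0.0789, 0.08]
ee_rot: [0.005, 0.062, 0.998, 0.0]
contact_force: [-0.5, 0.9, -0.7]
width: 0.0605
```

```bash
python3 -c "
from h import *
for n in('scene','side','wrist'): shot(n,n[:2]+'9')
a=load('sc9')['image'][150:230,210:310]; b=load('si9')['image'][140:220,240:340]
cv2.imwrite('pics/c9.png',cv2.resize(np.hstack([a,b]),(800,320),interpolation=cv2.INTER_CUBIC)[...,::-1])
plan([.5848,.0792,.0793],82.9,1,.0)"
```

```text
cur [0.5879 0.0789 0.08  ] yaw 82.89 tilt 0.58 w 0.0599 F [ 0.4 -0.9  0.1] t 11.67
0, 0.0031, -0.0001, 0.0007, 0.001, 0.0101, -0.0002 ,
```

View pics/c9.png

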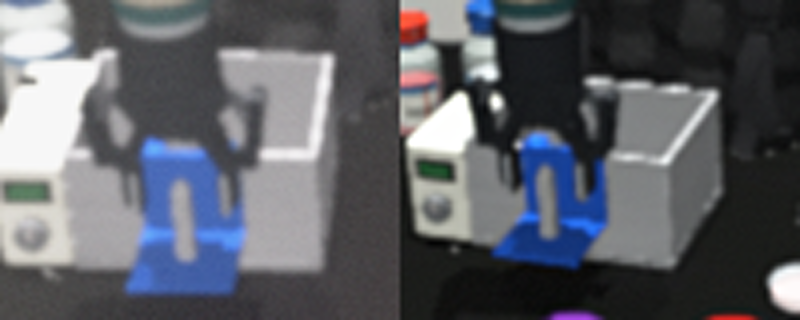

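View pics/wr9.png

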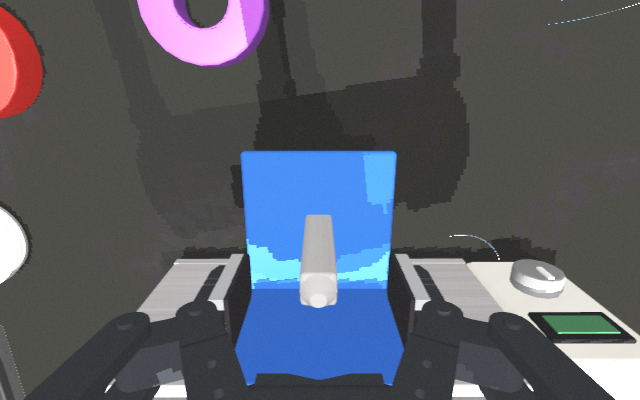

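The holder hangs free of the fingers, with its tip at (318,298). I'll back straight up and measure it from there.

Request:
apply_moves --moves '[0.06, 0, 0, -0.01, 0, 0, 0, 0.06, 0, 0, -0.018, 0, 0, 0, 0.06, 0, 0, -0.018, 0, 0, 0, 0.06, 0, 0, -0.018, 0, 0, 0, 0.06, 0.004, 0, -0.018, 0, 0.003, 0, 0.06, 0.004, 0, -0.018, 0, 0.003, 0, 0.085, 0, 0, -0.01, 0, 0, 0, 0.085, 0, 0, 0, 0, 0, 0]'

```text
clock: 12.33
position: [0.5779, 0.08, 0.1986]
ee_rot: [0.001, 0.062, 0.998, 0.0]
contact_force: [1.1, 0.5, 0.1]
width: 0.0817
```

```bash
python3 -c "
from h import *
for n in('scene','side','wrist'): shot(n,n[:2]+'10')
a=load('sc10')['image'][150:230,210:310]; b=load('si10')['image'][140:220,240:340]
cv2.imwrite('pics/c10.png',cv2.resize(np.hstack([a,b]),(800,320),interpolation=cv2.INTER_CUBIC)[...,::-1])
plan([.47,-.104,.16],82.9,6,.085)"
```

```text
cur [0.5763 0.0799 0.1953] yaw 82.89 tilt 0.14 w 0.085 F [-1.   0.1 -0.6] t 12.48
0.085, 0.0138, -0.0326, 0.0059, 0, -0.0004, -0 ,
0.085, 0.0138, -0.0326, 0.0059, 0, -0.0004, -0 ,
0.085, 0.0138, -0.0326, 0.0059, 0, -0.0004, -0 ,
0.085, 0.0138, -0.0326, 0.0059, 0, -0.0004, -0 ,
0.085, 0.0138, -0.0326, 0.0059, 0, -0.0004, -0 ,
0.085, 0.0138, -0.0326, 0.0059, 0, -0.0004, -0 ,
```

View pics/c10.png

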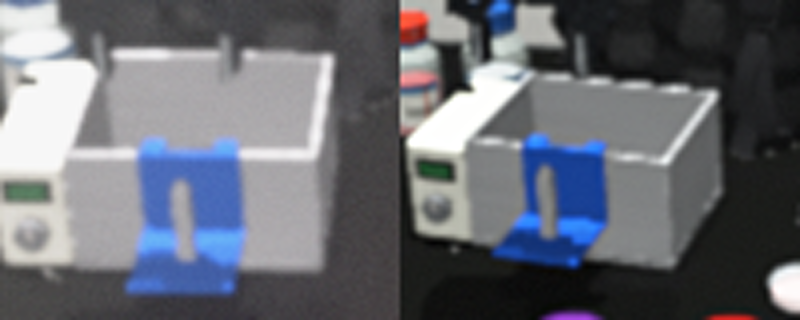

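View pics/wr10.png

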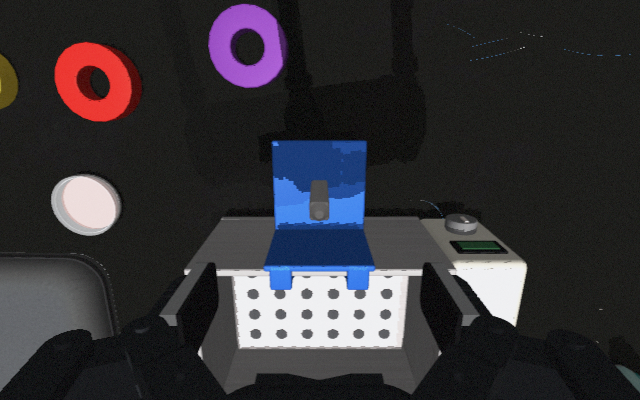

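The view shows both hooks over the rim at (281,280) and (358,280), and the spindle tip at (319,214). I'll compute the tip and the red ring centre.

```bash
cat >> h.py <<'E'
def ringpos(d,col,ztop=.02):
    "hole centre: dark hole contour's top edge is hard; use outer+top pixels via depth, and ellipse of top face"
    hsv=cv2.cvtColor(d['image'],cv2.COLOR_RGB2HSV); H,S,V=[hsv[...,i] for i in range(3)]
    m={'red':(H<8)|(H>172),'yel':(H>20)&(H<36),'grn':(H>45)&(H<85)}[col]&(S>100)&(V>40)
    P=pts(d)
    m=(m&(d['range_z']>0)&(P[...,2]>ztop-.005)&(P[...,2]<ztop+.007)).astype(np.uint8)
    k,l,st,c=cv2.connectedComponentsWithStats(m); i=1+np.argmax(st[1:,4]); m=(l==i).astype(np.uint8)
    cs,_=cv2.findContours(m,cv2.RETR_CCOMP,cv2.CHAIN_APPROX_NONE); out=[]
    for q in cs:
        if len(q)<15: continue
        q=q[:,0].astype(float); W=np.array([ray(d,u,v,ztop)[:2] for u,v in q])
        (x,y),r=cv2.minEnclosingCircle(W.astype(np.float32)); 
        A=np.c_[2*W,np.ones(len(W))]; s=np.linalg.lstsq(A,(W**2).sum(1),rcond=None)[0]
        out.append((s[:2].round(4),round(float(np.sqrt(s[2]+s[:2]@s[:2])),4),(round(x,4),round(y,4),round(r,4)),len(q)))
    return out
E
python3 - <<'E'
from h import *
d=load('wr10'); print('tip',ray(d,319,214,.113).round(4))
P=pts(d); print('tip depth z',P[205:222,312:327,2].max())
print('hooks',ray(d,281,270,.11),ray(d,358,270,.11))
for r in ringpos(d,'red'): print(r)
for r in ringpos(load('scene0'),'red'):print(r)
# holder tilt from plate depth in wrist view? shelf plane
hsv=cv2.cvtColor(d['image'],cv2.COLOR_RGB2HSV)
m=np.zeros((400,640),bool); m[150:220,280:305]=1; m[150:220,335:360]=1
q=P[m&(P[...,2]<.07)]; c=np.linalg.lstsq(np.c_[q[:,:2],np.ones(len(q))],q[:,2],rcond=None)[0]; print('shelf plane',c,np.median(q,0), 'slope along bath x',c[:2]@[.9923,-.1238])
E
```

```text
tip [0.5827 0.079  0.113 ]
tip depth z 0.3390907246239846
hooks [0.62345723 0.04602798 0.11      ] [0.63040369 0.10173306 0.11      ]
(array([ 0.4733, -0.1025]), 0.0328, (0.4735, -0.1024, 0.0341), 228)
(array([ 0.4734, -0.1022]), 0.0135, (0.4734, -0.1017, 0.0145), 95)
(array([ 0.469 , -0.1046]), 0.0324, (0.4685, -0.1037, 0.0354), 53)
(array([ 0.4706, -0.1039]), 0.0149, (0.4725, -0.1053, 0.0181), 24)
shelf plane [ 0.00687866 -0.00177139  0.04174327] [0.58027024 0.08005386 0.04560434] slope along bath x 0.007044987497554745
```

```bash
python3 -c "
from h import *
plan([.4733,-.1024,.12],82.9,7,.085)"
```

```text
cur [0.5763 0.0799 0.1953] yaw 82.89 tilt 0.14 w 0.085 F [-1.   0.1 -0.6] t 12.48
0.085, 0.0114, -0.0277, 0.0108, 0, -0.0004, -0 ,
0.085, 0.0114, -0.0277, 0.0108, 0, -0.0004, -0 ,
0.085, 0.0114, -0.0277, 0.0108, 0, -0.0004, -0 ,
0.085, 0.0114, -0.0277, 0.0108, 0, -0.0004, -0 ,
0.085, 0.0114, -0.0277, 0.0108, 0, -0.0004, -0 ,
0.085, 0.0114, -0.0277, 0.0108, 0, -0.0004, -0 ,
0.085, 0.0114, -0.0277, 0.0108, 0, -0.0004, -0 ,
```

Request:
apply_moves --moves '[0.085, 0.0114, -0.0277, 0, 0, -0.0004, 0, 0.085, 0.0114, -0.0277, 0.002, 0, -0.0004, 0, 0.085, 0.0114, -0.0277, 0.012, 0, -0.0004, 0, 0.085, 0.0114, -0.0277, 0.014, 0, -0.0004, 0, 0.085, 0.0114, -0.0277, 0.014, 0, -0.0004, 0, 0.085, 0.0114, -0.0277, 0.014, 0, -0.0004, 0, 0.085, 0.005, -0.012, 0.008, 0, 0, 0, 0.085, 0, 0, 0, 0, 0, 0]'

```text
clock: 13.15
position: [0.4735, -0.0909, 0.12]
ee_rot: [-0.007, 0.059, 0.998, 0.002]
contact_force: [-0.5, 0.4, 0.2]
width: 0.0845
```

```bash
python3 -c "
from h import *
d=shot('wrist','w11')
for r in ringpos(d,'red'): print(r)
plan([.4733,-.1024,.06],82.9,4,.085)"
```

```text
(array([ 0.4724, -0.1039]), 0.0323, (0.4724, -0.1036, 0.033), 247)
(array([ 0.4721, -0.1037]), 0.0137, (0.4724, -0.1038, 0.0144), 105)
cur [ 0.4742 -0.0901  0.1205] yaw 83.22 tilt 0.77 w 0.085 F [-0.6  0.8 -1.1] t 13.2
0.085, -0.0003, -0.0031, 0.0151, 0.001, -0.0032, 0.0014 ,
0.085, -0.0003, -0.0031, 0.0151, 0.001, -0.0032, 0.0014 ,
0.085, -0.0002, -0.0031, 0.0151, 0.001, -0.0032, 0.0014 ,
0.085, -0.0002, -0.0031, 0.0151, 0.001, -0.0032, 0.0014 ,
```

View pics/w11.png

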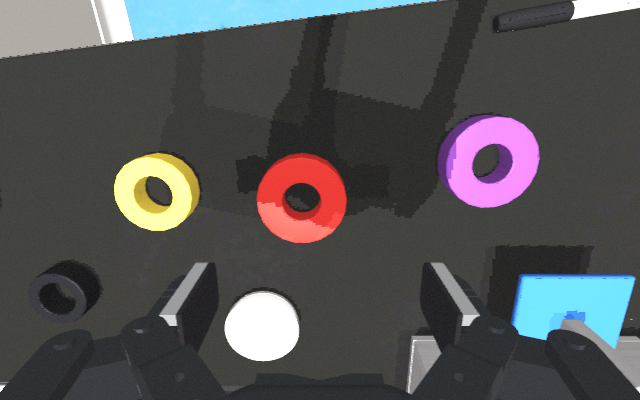

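The red ring is at (301,198), giving a centre of (0.4722,-0.1037). Purple is to its right and yellow to its left, both clear of the fingers.

Request:
apply_moves --moves '[0.085, 0, -0.0032, 0.013, 0.001, -0.0032, 0.001, 0.085, 0, -0.0032, 0.013, 0.001, -0.0032, 0.001, 0.085, 0, -0.0032, 0.013, 0.001, -0.0032, 0.001, 0.085, 0, -0.0032, 0.013, 0.001, -0.0032, 0.001, 0.085, 0, 0, 0, 0, 0, 0, 0.085, 0, 0, 0, 0, 0, 0, 0.085, 0, 0, 0, 0, 0, 0, 0.085, 0, 0, 0, 0, 0, 0]'

```text
clock: 13.87
position: [0.4785, -0.0979, 0.0683]
ee_rot: [0.003, 0.06, 0.998, 0.002]
contact_force: [-0.7, -0.3, -0.7]
width: 0.0852
```

```bash
python3 -c "
from h import *
plan([.4722,-.1037,.003],82.9,5,.085)"
```

```text
cur [ 0.4785 -0.0979  0.0683] yaw 83.13 tilt 0.36 w 0.0852 F [-0.7 -0.3 -0.7] t 13.87
0.085, 0.0012, -0.0013, 0.013, 0.0007, 0.0011, 0.0008 ,
0.085, 0.0012, -0.0013, 0.0131, 0.0007, 0.0011, 0.0008 ,
0.085, 0.0012, -0.0013, 0.0131, 0.0007, 0.0011, 0.0008 ,
0.085, 0.0011, -0.0013, 0.0131, 0.0007, 0.0011, 0.0008 ,
0.085, 0.0011, -0.0013, 0.0131, 0.0007, 0.0011, 0.0008 ,
```

Request:
apply_moves --moves '[0.085, 0.0016, -0.0015, 0.006, 0.0008, 0.001, 0.001, 0.085, 0.0016, -0.0015, 0.006, 0.0008, 0.001, 0.001, 0.085, 0.0016, -0.0015, 0.006, 0.0008, 0.001, 0.001, 0.085, 0.0016, -0.0015, 0.006, 0.0008, 0.001, 0.001, 0.085, 0, 0, 0.006, 0, 0, 0, 0.085, 0, 0, 0, 0, 0, 0, 0.085, 0, 0, 0, 0, 0, 0, 0.085, 0, 0, 0, 0, 0, 0]'

```text
clock: 14.53
position: [0.4722, -0.1034, 0.0368]
ee_rot: [0.002, 0.062, 0.998, -0.0]
contact_force: [-0.3, 0.1, 0.3]
width: 0.085
```

```bash
python3 -c "
from h import *
plan([.4722,-.1037,.001],82.9,5,.085)"
```

```text
cur [ 0.4722 -0.1034  0.0368] yaw 82.91 tilt 0.24 w 0.085 F [-0.3  0.1  0.3] t 14.53
0.085, 0, -0.0001, 0.0072, -0.0001, 0.0008, 0 ,
0.085, 0, -0.0001, 0.0072, -0.0001, 0.0008, 0 ,
0.085, 0, -0.0001, 0.0072, -0.0001, 0.0008, 0 ,
0.085, -0, -0.0001, 0.0072, -0.0001, 0.0008, 0 ,
0.085, -0, -0.0001, 0.0072, -0.0001, 0.0008, 0 ,
```

Request:
apply_moves --moves '[0.085, 0.0002, 0, 0.0068, 0, 0.0008, 0, 0.085, 0.0002, 0, 0.0068, 0, 0.0008, 0, 0.085, 0.0002, 0, 0.0068, 0, 0.0008, 0, 0.085, 0.0002, 0, 0.0068, 0, 0.0008, 0, 0.085, 0, 0, 0.004, 0, 0, 0, 0.085, 0, 0, 0, 0, 0, 0, 0.085, 0, 0, 0, 0, 0, 0, 0.085, 0, 0, 0, 0, 0, 0]'

```text
clock: 15.2
position: [0.4716, -0.1033, 0.0019]
ee_rot: [0.0, 0.062, 0.998, -0.0]
contact_force: [-1.2, -0.5, -0.8]
width: 0.0851
```

```bash
python3 -c "
from h import *
d=shot('wrist','w12')
plan([.4722,-.1037,.001],82.9,5,.085)"
```

```text
cur [ 0.4717 -0.1034  0.002 ] yaw 82.91 tilt 0.04 w 0.0851 F [-0.6 -0.9 -0.2] t 15.25
0.085, -0.0001, -0.0001, 0.0002, -0.0001, 0.0001, 0 ,
0.085, -0.0001, -0.0001, 0.0002, -0.0001, 0.0001, 0 ,
0.085, -0.0001, -0.0001, 0.0002, -0.0001, 0.0001, 0 ,
0.085, -0.0001, -0.0001, 0.0002, -0.0001, 0.0001, 0 ,
0.085, -0.0001, -0.0001, 0.0002, -0.0001, 0.0001, 0 ,
```

View pics/w12.png

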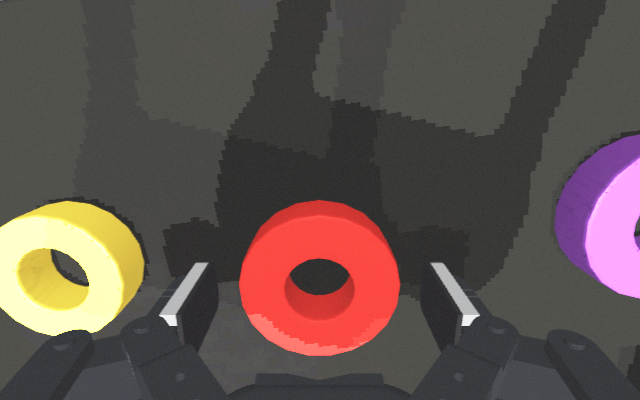

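The red ring is centred between the open pads at (320,280). I'll close on it from slightly lower, because the tips stand back while open.

Request:
apply_moves --moves '[0.085, 0, 0, 0.001, 0, 0, 0, 0.085, 0, 0, 0.001, 0, 0, 0, 0.085, 0, 0, 0.001, 0, 0, 0, 0.04, 0, 0, 0, 0, 0, 0, 0.04, 0, 0, 0, 0, 0, 0, 0.04, 0, 0, 0, 0, 0, 0, 0.04, 0, 0, 0, 0, 0, 0, 0.04, 0, 0, 0, 0, 0, 0]' --newtons 50

```text
clock: 15.92
position: [0.4725, -0.1035, 0.0006]
ee_rot: [0.002, 0.062, 0.998, -0.001]
contact_force: [-0.3, 0.3, 0.3]
width: 0.0646
```

```bash
python3 -c "
from h import *
d=shot('wrist','w13')
plan([.4722,-.1037,.001],82.9,1,.085)"
```

```text
cur [ 0.4724 -0.1035  0.0006] yaw 82.89 tilt 0.19 w 0.0649 F [0.5 0.2 0.2] t 15.97
0.085, 0.0002, -0.0003, -0.0004, -0.0009, 0.0031, -0.0001 ,
```

View pics/w13.png

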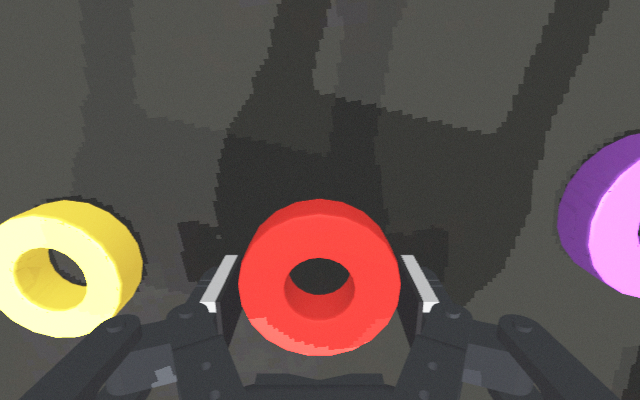

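Request:
apply_moves --moves '[0.04, 0, 0, -0.006, 0, 0, 0, 0.04, 0, 0, -0.016, 0, 0, 0, 0.04, 0, 0, -0.022, 0, 0, 0, 0.04, 0, 0, -0.022, 0, 0, 0, 0.04, 0, 0, -0.022, 0, 0, 0, 0.04, 0, 0, -0.022, 0, 0, 0, 0.04, 0, 0, -0.022, 0, 0, 0, 0.04, 0, 0, -0.01, 0, 0, 0]'

```text
clock: 16.63
position: [0.4671, -0.1015, 0.1453]
ee_rot: [-0.006, 0.062, 0.998, 0.002]
contact_force: [0.9, 0.2, -2.9]
width: 0.065
```

Run:
```python
from h import *
d=load('w13')
for r in ringpos(d,'red'): print('w13',r)
for r in ringpos(d,'yel'): print('w13 yel',r)
for r in ringpos(load('w11'),'yel'): print('w11 yel',r)
shot('wrist','w14')
plan([.5827,.0792,.155],82.9,8,.04)
```

```text
w13 (array([ 0.4718, -0.1037]), 0.0326, (0.4716, -0.1035, 0.0335), 450)
w13 (array([ 0.4709, -0.1036]), 0.0131, (0.4706, -0.1036, 0.0138), 192)
w13 yel (array([ 0.4535, -0.2059]), 0.026, (0.4523, -0.2042, 0.027), 412)
w11 yel (array([ 0.4548, -0.2085]), 0.027, (0.4538, -0.2073, 0.0277), 254)
cur [ 0.4678 -0.1018  0.1464] yaw 82.89 tilt 0.56 w 0.0645 F [ 0.3 -0.9 -1.1] t 16.68
0.04, -0.0114, 0.0242, -0.0011, 0.0003, -0.0012, -0 ,
0.04, -0.0114, 0.0242, -0.0011, 0.0003, -0.0012, -0 ,
0.04, -0.0114, 0.0242, -0.0011, 0.0003, -0.0012, -0 ,
0.04, -0.0114, 0.0242, -0.0011, 0.0003, -0.0012, -0 ,
0.04, -0.0114, 0.0242, -0.0011, 0.0003, -0.0012, -0 ,
0.04, -0.0114, 0.0242, -0.0011, 0.0003, -0.0012, -0 ,
0.04, -0.0114, 0.0242, -0.0011, 0.0003, -0.0012, -0 ,
0.04, -0.0115, 0.0242, -0.0011, 0.0003, -0.0012, -0 ,
```

View pics/w14.png

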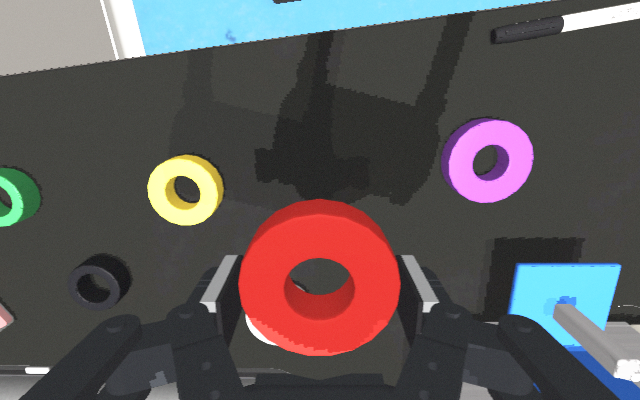

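The ring is level in the grip at (320,280) and its centre is about 1 mm to the robot side of the TCP. I'll carry it towards the spindle.

Request:
apply_moves --moves '[0.04, -0.0114, 0.0242, -0.001, 0.0003, -0.0012, 0, 0.04, -0.0114, 0.0242, -0.001, 0.0003, -0.0012, 0, 0.04, -0.0114, 0.0242, -0.001, 0.0003, -0.0012, 0, 0.04, -0.0114, 0.0242, -0.001, 0.0003, -0.0012, 0, 0.04, -0.0114, 0.0242, -0.001, 0.0003, -0.0012, 0, 0.04, -0.0114, 0.0242, -0.001, 0.0003, -0.0012, 0, 0.04, -0.007, 0.014, 0, 0, 0, 0, 0.04, 0, 0, 0, 0, 0, 0]'

```text
clock: 17.35
position: [0.5627, 0.0523, 0.1487]
ee_rot: [-0.004, 0.065, 0.998, -0.0]
contact_force: [-0.5, -0.6, -2.4]
width: 0.0647
```

```bash
python3 -c "
from h import *
plan([.5838,.0789,.15],82.9,4,.04)"
```

```text
cur [0.5627 0.0523 0.1487] yaw 82.6 tilt 0.42 w 0.0647 F [-0.5 -0.6 -2.4] t 17.35
0.04, -0.0044, 0.0073, -0.0004, -0.0002, -0.0018, -0.0013 ,
0.04, -0.0044, 0.0073, -0.0004, -0.0002, -0.0018, -0.0013 ,
0.04, -0.0044, 0.0073, -0.0003, -0.0002, -0.0018, -0.0013 ,
0.04, -0.0044, 0.0073, -0.0003, -0.0002, -0.0018, -0.0013 ,
```

Request:
apply_moves --moves '[0.04, -0.0044, 0.0073, -0.0006, -0.0002, -0.0018, -0.0013, 0.04, -0.0044, 0.0073, -0.0006, -0.0002, -0.0018, -0.0013, 0.04, -0.0044, 0.0073, -0.0006, -0.0002, -0.0018, -0.0013, 0.04, -0.003, 0.005, -0.0006, -0.0002, -0.0018, -0.0013, 0.04, 0, 0, 0, 0, 0, 0, 0.04, 0, 0, 0, 0, 0, 0, 0.04, 0, 0, 0, 0, 0, 0, 0.04, 0, 0, 0, 0, 0, 0]'

```text
clock: 18.02
position: [0.5806, 0.077, 0.1482]
ee_rot: [-0.004, 0.062, 0.998, -0.001]
contact_force: [-0.3, 1.0, -2.1]
width: 0.0647
```

```bash
python3 -c "
from h import *
shot('wrist','w15');shot('side','s15'); shot('scene','sc15')
a=load('sc15')['image'][150:230,210:310]; b=load('s15')['image'][140:220,240:340]
cv2.imwrite('pics/c15.png',cv2.resize(np.hstack([a,b]),(800,320),interpolation=cv2.INTER_CUBIC)[...,::-1])
plan([.5838,.0789,.14],82.9,4,.04)"
```

```text
cur [0.5807 0.0771 0.1482] yaw 82.87 tilt 0.42 w 0.0647 F [-0.3 -0.7 -1.6] t 18.17
0.04, -0.0007, 0.0005, 0.002, -0.0007, -0.0017, -0.0001 ,
0.04, -0.0007, 0.0005, 0.002, -0.0007, -0.0017, -0.0001 ,
0.04, -0.0007, 0.0005, 0.002, -0.0007, -0.0017, -0.0001 ,
0.04, -0.0007, 0.0005, 0.002, -0.0007, -0.0017, -0.0001 ,
```

View pics/w15.png

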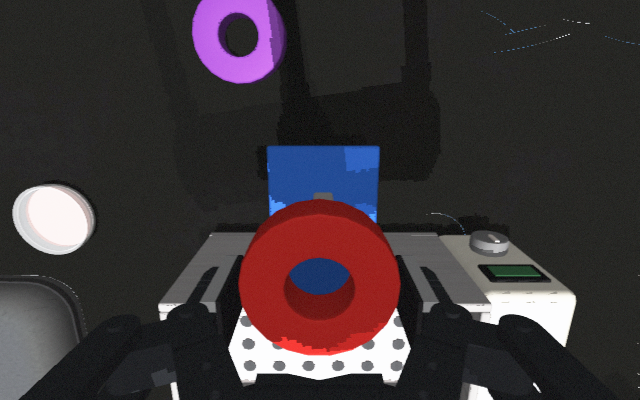

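View pics/c15.png

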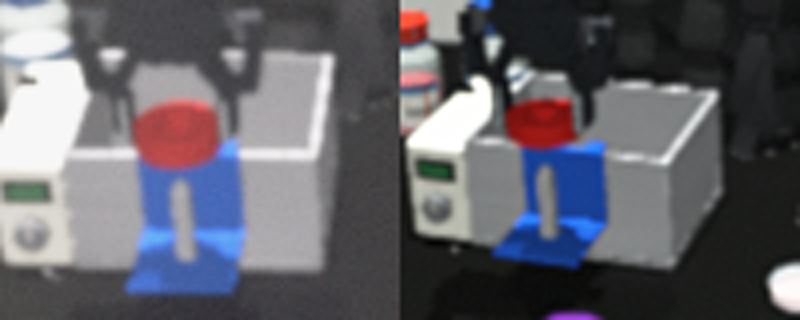

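The ring is over the spindle, just above the tip. In the wrist view the shelf centre is at u=323 and the ring at 320, so it's within 2 mm. I'll lower to thread the tip.

Request:
apply_moves --moves '[0.04, -0.0008, 0.0006, 0.004, -0.0007, -0.0017, 0, 0.04, -0.0008, 0.0006, 0.004, -0.0007, -0.0017, 0, 0.04, -0.0008, 0.0006, 0.004, -0.0007, -0.0017, 0, 0.04, -0.0008, 0.0006, 0.004, -0.0007, -0.0017, 0, 0.04, 0, 0, 0.003, 0, 0, 0, 0.04, 0, 0, 0, 0, 0, 0, 0.04, 0, 0, 0, 0, 0, 0, 0.04, 0, 0, 0, 0, 0, 0]'

```text
clock: 18.83
position: [0.5836, 0.0787, 0.1264]
ee_rot: [-0.0, 0.063, 0.998, 0.0]
contact_force: [0.6, 0.1, -1.3]
width: 0.0647
```

```bash
python3 -c "
from h import *
plan([.5838,.0789,.11],82.9,4,.04)"
```

```text
cur [0.5836 0.0787 0.1264] yaw 82.82 tilt 0.05 w 0.0647 F [ 0.6  0.1 -1.3] t 18.83
0.04, -0, 0.0001, 0.0041, 0, -0.0002, -0.0003 ,
0.04, -0, 0.0001, 0.0041, 0, -0.0002, -0.0003 ,
0.04, -0, 0.0001, 0.0041, 0, -0.0002, -0.0003 ,
0.04, -0, 0.0001, 0.0041, 0, -0.0002, -0.0003 ,
```

Request:
apply_moves --moves '[0.04, 0, 0, 0.004, 0, 0, 0, 0.04, 0, 0, 0.004, 0, 0, 0, 0.04, 0, 0, 0.004, 0, 0, 0, 0.04, 0, 0, 0.004, 0, 0, 0, 0.04, 0, 0, 0.003, 0, 0, 0, 0.04, 0, 0, 0, 0, 0, 0, 0.04, 0, 0, 0, 0, 0, 0, 0.04, 0, 0, 0, 0, 0, 0]'

```text
clock: 19.5
position: [0.5837, 0.0787, 0.1053]
ee_rot: [-0.0, 0.063, 0.998, 0.0]
contact_force: [0.2, 0.7, -2.0]
width: 0.0645
```

```bash
python3 -c "
from h import *
shot('wrist','w16');shot('side','s16'); shot('scene','sc16')
a=load('sc16')['image'][150:230,210:310]; b=load('s16')['image'][140:220,240:340]
c=cv2.resize(np.hstack([a,b]),(800,320),interpolation=cv2.INTER_CUBIC); w=load('w16')['image'][180:380,120:520]; w=cv2.resize(w,(560,280))
o=np.zeros((600,800,3),np.uint8); o[:320]=c; o[320:,:560]=w
cv2.imwrite('pics/c16.png',o[...,::-1])
plan([.5838,.0789,.09],82.9,4,.04)"
```

```text
cur [0.5839 0.0788 0.1057] yaw 82.83 tilt 0.01 w 0.0649 F [ 0.3 -0.3 -2.1] t 19.65
0.04, 0, 0, 0.0039, 0, -0, -0.0003 ,
0.04, 0, 0, 0.0039, 0, -0, -0.0003 ,
0.04, 0, 0, 0.0039, 0, -0, -0.0003 ,
0.04, 0, 0, 0.0039, 0, -0, -0.0003 ,
```

View pics/c16.png

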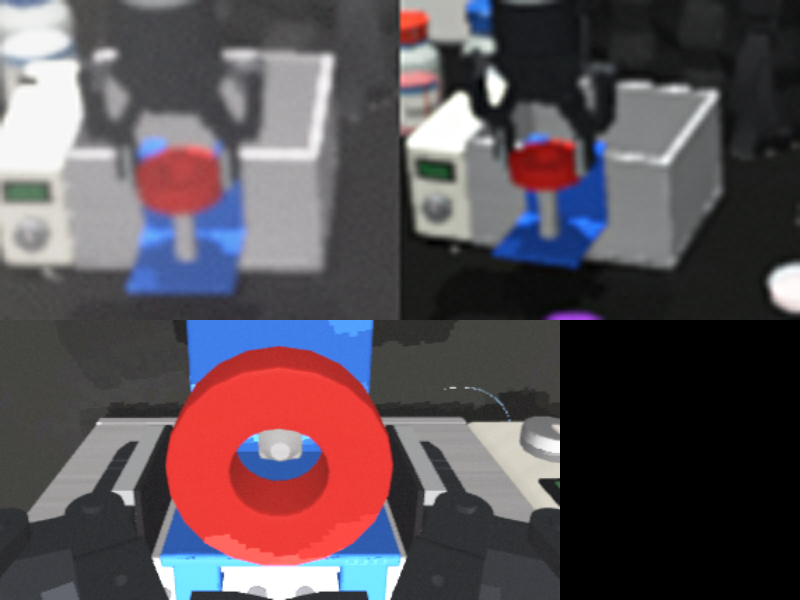

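The tip sits centred in the ring's hole with no contact force. I'll lower further.

Request:
apply_moves --moves '[0.04, 0, 0, 0.006, 0, 0, 0, 0.04, 0, 0, 0.007, 0, 0, 0, 0.04, 0, 0, 0.007, 0, 0, 0, 0.04, 0, 0, 0.007, 0, 0, 0, 0.04, 0, 0, 0.007, 0, 0, 0, 0.04, 0, 0, 0.005, 0, 0, 0, 0.04, 0, 0, 0, 0, 0, 0, 0.04, 0, 0, 0, 0, 0, 0]'

```text
clock: 20.32
position: [0.5835, 0.0787, 0.0618]
ee_rot: [-0.001, 0.063, 0.998, -0.0]
contact_force: [0.4, -0.4, -2.8]
width: 0.0647
```

Request:
apply_moves --moves '[0.04, 0, 0, 0.003, 0, 0, 0, 0.04, 0, 0, 0.003, 0, 0, 0, 0.04, 0, 0, 0.003, 0, 0, 0, 0.04, 0, 0, 0.002, 0, 0, 0, 0.04, 0, 0, 0.001, 0, 0, 0, 0.04, 0, 0, 0, 0, 0, 0, 0.04, 0, 0, 0, 0, 0, 0, 0.04, 0, 0, 0, 0, 0, 0]'

```text
clock: 20.98
position: [0.5844, 0.0788, 0.0493]
ee_rot: [0.0, 0.063, 0.998, 0.0]
contact_force: [-0.2, -0.8, -1.9]
width: 0.0644
```

```bash
python3 -c "
from h import *
shot('wrist','w17');shot('side','s17'); shot('scene','sc17')
a=load('sc17')['image'][150:230,210:310]; b=load('s17')['image'][140:220,240:340]
c=cv2.resize(np.hstack([a,b]),(800,320),interpolation=cv2.INTER_CUBIC); w=load('w17')['image'][180:380,120:520]; w=cv2.resize(w,(560,280))
o=np.zeros((600,800,3),np.uint8); o[:320]=c; o[320:,:560]=w
cv2.imwrite('pics/c17.png',o[...,::-1])
plan([.5838,.0789,.0466],82.9,4,.04)"
```

```text
cur [0.5845 0.0788 0.0494] yaw 82.83 tilt 0.06 w 0.0647 F [-0.1  0.5 -2.7] t 21.13
0.04, 0.0002, 0, 0.0007, 0.0001, 0.0002, -0.0003 ,
0.04, 0.0002, 0, 0.0007, 0.0001, 0.0002, -0.0003 ,
0.04, 0.0002, 0, 0.0007, 0.0001, 0.0002, -0.0003 ,
0.04, 0.0002, 0, 0.0007, 0.0001, 0.0002, -0.0003 ,
```

View pics/c17.png

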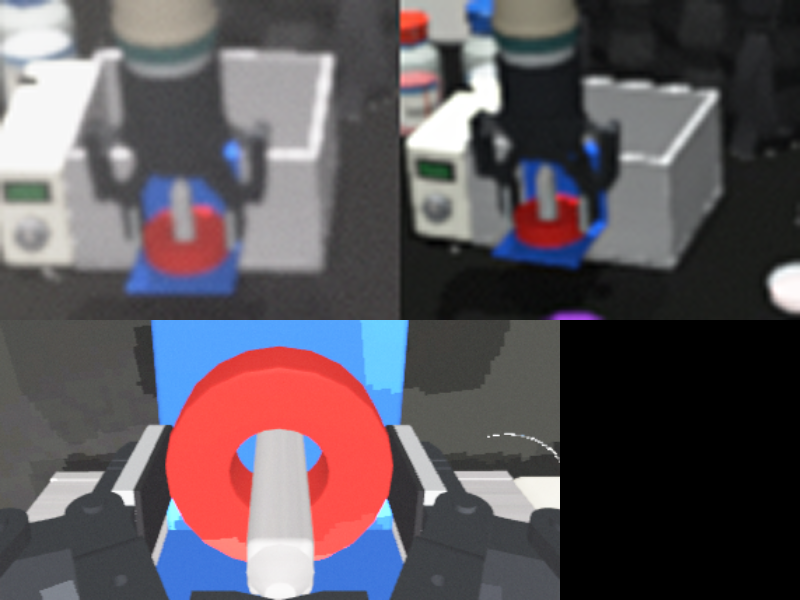

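The ring is nearly on the shelf and the spindle passes cleanly through it. The last few mm go in small steps, since the palm clears the tip and hooks by only a few mm.

Request:
apply_moves --moves '[0.04, 0.0002, 0, 0.001, 0, 0, 0, 0.04, 0.0002, 0, 0.001, 0, 0, 0, 0.04, 0, 0, 0.001, 0, 0, 0, 0.04, 0, 0, 0.001, 0, 0, 0, 0.04, 0, 0, 0, 0, 0, 0, 0.04, 0, 0, 0, 0, 0, 0, 0.04, 0, 0, 0, 0, 0, 0, 0.04, 0, 0, 0, 0, 0, 0]'

```text
clock: 21.8
position: [0.5843, 0.0789, 0.0461]
ee_rot: [0.001, 0.062, 0.998, 0.0]
contact_force: [-0.4, 0.5, -1.8]
width: 0.0643
```

Request:
apply_moves --moves '[0.04, 0, 0, 0.0008, 0, 0, 0, 0.04, 0, 0, 0.0008, 0, 0, 0, 0.04, 0, 0, 0.0008, 0, 0, 0, 0.04, 0, 0, 0, 0, 0, 0, 0.04, 0, 0, 0, 0, 0, 0, 0.04, 0, 0, 0, 0, 0, 0, 0.04, 0, 0, 0, 0, 0, 0, 0.04, 0, 0, 0, 0, 0, 0]'

```text
clock: 22.47
position: [0.584, 0.0789, 0.045]
ee_rot: [0.001, 0.062, 0.998, 0.0]
contact_force: [-1.5, -0.4, 1.8]
width: 0.0648
```

```bash
python3 -c "
from h import *
plan([.5838,.0789,.0466],82.9,1,.04)"
```

```text
cur [0.584  0.0789 0.045 ] yaw 82.84 tilt 0.14 w 0.0648 F [-1.5 -0.4  1.8] t 22.47
0.04, 0.0002, -0, -0.0016, 0.0003, 0.0025, -0.0011 ,
```

The force is now +1.8 N, so the ring rests on the shelf. I'll open and retreat upwards.

Request:
apply_moves --moves '[0.085, 0, 0, 0, 0, 0, 0, 0.085, 0, 0, 0, 0, 0, 0, 0.085, 0, 0, 0, 0, 0, 0, 0.085, 0, 0, 0, 0, 0, 0, 0.085, 0, 0, -0.003, 0, 0, 0, 0.085, 0, 0, -0.01, 0, 0, 0, 0.085, 0, 0, -0.015, 0, 0, 0, 0.085, 0, 0, -0.02, 0, 0, 0]'

```text
clock: 23.13
position: [0.5824, 0.0787, 0.091]
ee_rot: [-0.002, 0.063, 0.998, -0.0]
contact_force: [0.2, -0.2, 0.3]
width: 0.085
```

Request:
apply_moves --moves '[0.085, 0, 0, -0.02, 0, 0, 0, 0.085, 0, 0, -0.02, 0, 0, 0, 0.085, 0, 0, -0.02, 0, 0, 0, 0.085, 0.002, 0, -0.02, 0, 0.002, 0, 0.085, 0.002, 0, -0.01, 0, 0.002, 0, 0.085, 0, 0, 0, 0, 0, 0, 0.085, 0, 0, 0, 0, 0, 0, 0.085, 0, 0, 0, 0, 0, 0]'

```text
clock: 23.8
position: [0.5815, 0.0794, 0.1965]
ee_rot: [0.004, 0.063, 0.998, 0.001]
contact_force: [-0.2, -0.8, -0.8]
width: 0.085
```

```bash
cat >> h.py <<'E'
def look(tag,full=True):
    for n in('wrist','side','scene'): shot(n,n[:2]+tag)
    a=load('sc'+tag)['image'][150:230,210:310]; b=load('si'+tag)['image'][140:220,240:340]
    c=cv2.resize(np.hstack([a,b]),(800,320),interpolation=cv2.INTER_CUBIC); w=load('wr'+tag)['image']
    w=cv2.resize(w[100:380,80:560],(480,280))
    o=np.zeros((600,800,3),np.uint8); o[:320]=c; o[320:,:480]=w
    cv2.imwrite(f'pics/c{tag}.png',o[...,::-1])
E
python3 -c "
from h import *
look('18')
plan([.4545,-.2075,.12],82.9,8,.085)"
```

```text
cur [0.581  0.0793 0.1953] yaw 82.83 tilt 0.27 w 0.085 F [-0.3 -0.5 -0.7] t 23.95
0.085, 0.0113, -0.0376, 0.0093, 0.0002, 0.0006, -0.0002 ,
0.085, 0.0113, -0.0376, 0.0093, 0.0002, 0.0006, -0.0002 ,
0.085, 0.0113, -0.0376, 0.0093, 0.0002, 0.0006, -0.0002 ,
0.085, 0.0113, -0.0375, 0.0093, 0.0002, 0.0006, -0.0002 ,
0.085, 0.0113, -0.0375, 0.0094, 0.0002, 0.0006, -0.0002 ,
0.085, 0.0113, -0.0375, 0.0094, 0.0002, 0.0006, -0.0002 ,
0.085, 0.0113, -0.0375, 0.0094, 0.0002, 0.0006, -0.0002 ,
0.085, 0.0113, -0.0375, 0.0094, 0.0002, 0.0006, -0.0002 ,
```

View pics/c18.png

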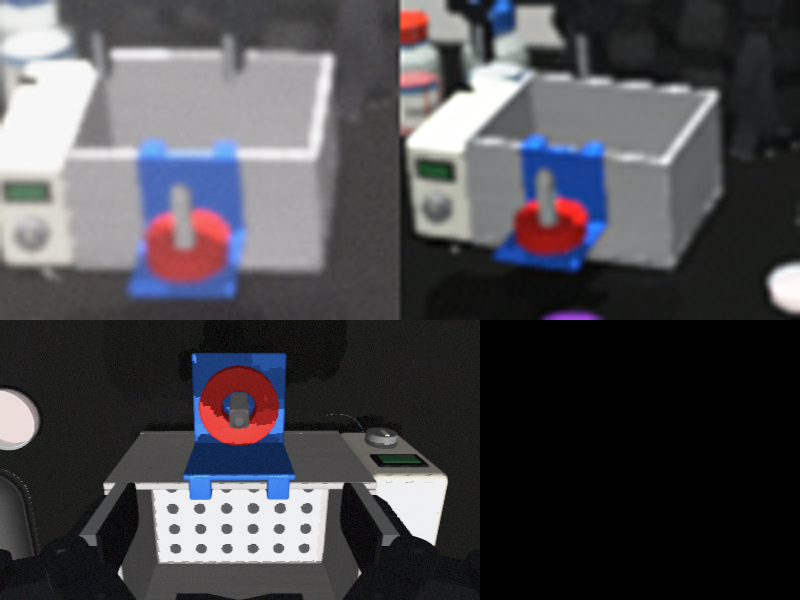

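The large ring lies on the shelf round the spindle, and the holder hangs by both hooks. In the wrist view the tip is at about (318,202). The yellow ring is next.

Request:
apply_moves --moves '[0.085, 0.011, -0.037, 0, 0, 0.0006, 0, 0.085, 0.011, -0.037, 0, 0, 0.0006, 0, 0.085, 0.011, -0.037, 0.01, 0, 0.0006, 0, 0.085, 0.011, -0.037, 0.013, 0, 0.0006, 0, 0.085, 0.011, -0.037, 0.013, 0, 0.0006, 0, 0.085, 0.011, -0.037, 0.013, 0, 0.0006, 0, 0.085, 0.011, -0.037, 0.013, 0, 0, 0, 0.085, 0.006, -0.018, 0.008, 0, 0, 0]'

```text
clock: 24.62
position: [0.4632, -0.1874, 0.1165]
ee_rot: [-0.001, 0.056, 0.998, 0.003]
contact_force: [-0.1, 0.2, -0.4]
width: 0.0851
```

```bash
python3 -c "
from h import *
d=load('wr18'); print('tip',ray(d,318,202,.113).round(4),ray(d,318,202,.116).round(4))
im=d['image'][170:300,250:390]; cv2.imwrite('pics/c18b.png',cv2.resize(im,(700,650),interpolation=cv2.INTER_CUBIC)[...,::-1])
d=shot('wrist','w19')
for r in ringpos(d,'yel'): print(r)
plan([.4545,-.2075,.06],82.9,6,.085)"
```

```text
tip [0.5793 0.0789 0.113 ] [0.5783 0.079  0.116 ]
(array([ 0.4539, -0.2092]), 0.0261, (0.4546, -0.2095, 0.0281), 343)
(array([ 0.4544, -0.2094]), 0.0137, (0.4542, -0.2094, 0.0142), 108)
cur [ 0.4614 -0.1888  0.1151] yaw 83.5 tilt 0.44 w 0.0852 F [-1.6 -2.8 -0.6] t 24.67
0.085, 0.0007, -0.0033, 0.0092, 0.0008, -0.001, 0.0017 ,
0.085, 0.0007, -0.0033, 0.0092, 0.0008, -0.001, 0.0017 ,
0.085, 0.0008, -0.0033, 0.0092, 0.0008, -0.001, 0.0017 ,
0.085, 0.0008, -0.0032, 0.0092, 0.0008, -0.001, 0.0017 ,
0.085, 0.0008, -0.0032, 0.0092, 0.0008, -0.001, 0.0017 ,
0.085, 0.0008, -0.0032, 0.0092, 0.0008, -0.001, 0.0017 ,
```

View pics/w19.png

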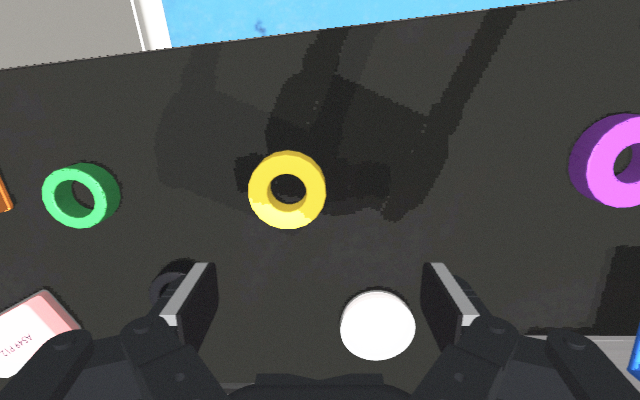

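View pics/c18b.png

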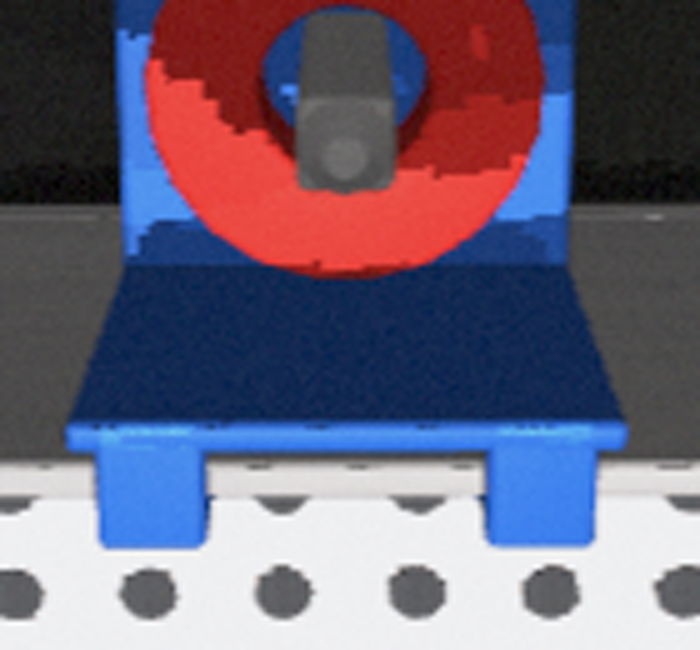

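The tip has leaned out to about x=0.579. Yellow is at (287,190), giving a centre of (0.4542,-0.2094). The black decoy at (165,283) is near the left finger, so I'll check its clearance.

```bash
python3 -c "
from h import *
d=load('w14'); print('black',ray(d,99,280,.02).round(4)); print('green', ringpos(d,'grn'))
d=load('w19'); print('green', ringpos(d,'grn'))
"
```

```text
black [ 0.5225 -0.2983  0.02  ]
green [(array([ 0.4438, -0.3513]), 0.017, (0.4438, -0.353, 0.0231), 145)]
green [(array([ 0.4419, -0.3585]), 0.0231, (0.442, -0.3581, 0.0245), 193), (array([ 0.4439, -0.3749]), 0.0019, (0.4439, -0.375, 0.0031), 16), (array([ 0.4418, -0.3583]), 0.0131, (0.4417, -0.358, 0.0142), 114)]
```

Request:
apply_moves --moves '[0.085, 0.0007, -0.0033, 0.007, 0.0008, -0.001, 0.0015, 0.085, 0.0007, -0.0033, 0.007, 0.0008, -0.001, 0.0015, 0.085, 0.0008, -0.0033, 0.007, 0.0008, -0.001, 0.0015, 0.085, 0.0008, -0.0033, 0.007, 0.0008, -0.001, 0.0015, 0.085, 0.0008, -0.0033, 0.007, 0.0008, -0.001, 0.0015, 0.085, 0.0008, -0.0033, 0.007, 0, 0, 0.0015, 0.085, 0, 0, 0, 0, 0, 0, 0.085, 0, 0, 0, 0, 0, 0]'

```text
clock: 25.33
position: [0.453, -0.2068, 0.0657]
ee_rot: [-0.003, 0.061, 0.998, 0.002]
contact_force: [0.4, -0.2, 0.7]
width: 0.0851
```

```bash
python3 -c "
from h import *
plan([.4542,-.2094,.04],82.9,4,.085)"
```

```text
cur [ 0.453  -0.2068  0.0657] yaw 82.97 tilt 0.43 w 0.0851 F [ 0.4 -0.2  0.7] t 25.33
0.085, -0.0004, -0.0006, 0.0064, 0.0011, -0.0015, 0.0003 ,
0.085, -0.0004, -0.0006, 0.0064, 0.0011, -0.0015, 0.0003 ,
0.085, -0.0004, -0.0006, 0.0064, 0.0011, -0.0015, 0.0003 ,
0.085, -0.0004, -0.0006, 0.0064, 0.0011, -0.0015, 0.0003 ,
```

Black is at (0.5225,-0.298), clear of the fingers.

Request:
apply_moves --moves '[0.085, -0.0003, -0.0006, 0.009, 0.001, -0.0015, 0, 0.085, -0.0003, -0.0006, 0.009, 0.001, -0.0015, 0, 0.085, -0.0003, -0.0006, 0.009, 0.001, -0.0015, 0, 0.085, -0.0003, -0.0006, 0.009, 0.001, -0.0015, 0, 0.085, 0, 0, 0.009, 0, 0, 0, 0.085, 0, 0, 0.009, 0, 0, 0, 0.085, 0, 0, 0.004, 0, 0, 0, 0.085, 0, 0, 0, 0, 0, 0]'

```text
clock: 26.0
position: [0.4569, -0.2089, 0.0046]
ee_rot: [0.003, 0.06, 0.998, -0.001]
contact_force: [-0.3, -0.3, 0.2]
width: 0.0852
```

```bash
python3 -c "
from h import *
d=shot('wrist','w20')
plan([.4542,-.2094,.001],82.9,4,.085)
for r in ringpos(d,'yel'): print(r)"
```

```text
cur [ 0.457  -0.209   0.0049] yaw 83.13 tilt 0.4 w 0.0849 F [-0.6 -0.  -0.7] t 26.05
0.085, 0.0007, -0.0002, 0.001, -0.0005, 0.0017, 0.001 ,
0.085, 0.0007, -0.0002, 0.001, -0.0005, 0.0017, 0.001 ,
0.085, 0.0007, -0.0002, 0.001, -0.0005, 0.0017, 0.001 ,
0.085, 0.0007, -0.0002, 0.001, -0.0005, 0.0017, 0.001 ,
(array([ 0.4541, -0.2094]), 0.0275, (0.4541, -0.2095, 0.0285), 401)
(array([ 0.4534, -0.2094]), 0.0131, (0.4537, -0.2095, 0.0139), 192)
```

View pics/w20.png

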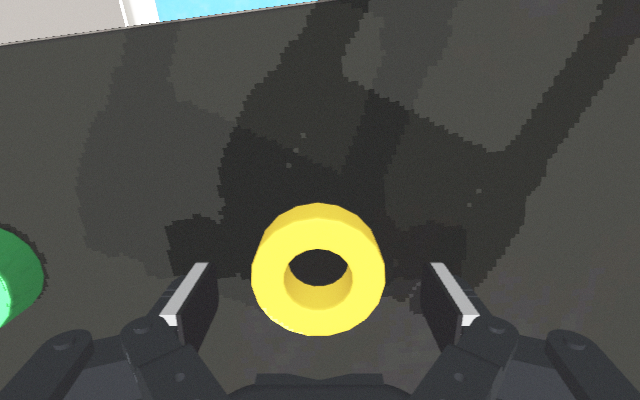

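Yellow is centred between the pads at (318,270). I'll make a small x correction, then close.

Request:
apply_moves --moves '[0.085, 0.0008, 0, 0.001, 0, 0.0015, 0.001, 0.085, 0.0008, 0, 0.001, 0, 0.0015, 0.001, 0.085, 0.0008, 0, 0.001, 0, 0.0015, 0, 0.03, 0, 0, 0, 0, 0, 0, 0.03, 0, 0, 0, 0, 0, 0, 0.03, 0, 0, 0, 0, 0, 0, 0.03, 0, 0, 0, 0, 0, 0, 0.03, 0, 0, 0, 0, 0, 0]'

```text
clock: 26.72
position: [0.4559, -0.2094, 0.0043]
ee_rot: [0.003, 0.061, 0.998, -0.002]
contact_force: [-0.4, 0.6, -1.0]
width: 0.0539
```

```bash
python3 -c "
from h import *
d=shot('wrist','w21')
plan([.4542,-.2094,.001],82.9,1,.085)
for r in ringpos(d,'yel'): print(r)"
```

```text
cur [ 0.4558 -0.2094  0.0042] yaw 83.03 tilt 0.4 w 0.0538 F [ 0.6  0.4 -1.6] t 26.77
0.085, 0.0017, -0.0002, 0.0032, -0.0039, 0.0059, 0.0023 ,
(array([ 0.4543, -0.2094]), 0.0276, (0.4542, -0.2097, 0.0287), 437)
(array([ 0.4537, -0.2095]), 0.013, (0.4536, -0.2095, 0.0139), 191)
```

Request:
apply_moves --moves '[0.03, 0, 0, -0.006, 0, 0, 0, 0.03, 0, 0, -0.016, 0, 0, 0, 0.03, 0, 0, -0.022, 0, 0, 0, 0.03, 0, 0, -0.022, 0, 0, 0, 0.03, 0, 0, -0.022, 0, 0, 0, 0.03, 0, 0, -0.022, 0, 0, 0, 0.03, 0, 0, -0.022, 0, 0, 0, 0.03, 0, 0, -0.012, 0, 0, 0]'

```text
clock: 27.43
position: [0.4512, -0.2064, 0.1516]
ee_rot: [-0.003, 0.061, 0.998, 0.001]
contact_force: [-0.3, 0.5, -1.8]
width: 0.0541
```

```bash
python3 -c "
from h import *
plan([.5811,.0792,.16],82.9,9,.03)"
```

```text
cur [ 0.4512 -0.2064  0.1516] yaw 83.01 tilt 0.37 w 0.0541 F [-0.3  0.5 -1.8] t 27.43
0.03, -0.0105, 0.0333, -0.0009, 0.0002, -0.0007, 0.0002 ,
0.03, -0.0105, 0.0333, -0.0009, 0.0002, -0.0007, 0.0002 ,
0.03, -0.0104, 0.0333, -0.0009, 0.0002, -0.0007, 0.0002 ,
0.03, -0.0104, 0.0333, -0.0009, 0.0002, -0.0007, 0.0002 ,
0.03, -0.0104, 0.0333, -0.0009, 0.0002, -0.0007, 0.0002 ,
0.03, -0.0104, 0.0333, -0.0009, 0.0002, -0.0007, 0.0002 ,
0.03, -0.0104, 0.0333, -0.0009, 0.0002, -0.0007, 0.0002 ,
0.03, -0.0104, 0.0333, -0.0009, 0.0002, -0.0007, 0.0002 ,
0.03, -0.0104, 0.0333, -0.0009, 0.0002, -0.0007, 0.0002 ,
```

Request:
apply_moves --moves '[0.03, -0.0104, 0.0333, -0.002, 0.0002, -0.0007, 0, 0.03, -0.0104, 0.0333, -0.002, 0.0002, -0.0007, 0, 0.03, -0.0104, 0.0333, -0.001, 0.0002, -0.0007, 0, 0.03, -0.0104, 0.0333, -0.001, 0.0002, -0.0007, 0, 0.03, -0.0104, 0.0333, -0.001, 0.0002, -0.0007, 0, 0.03, -0.0104, 0.0333, -0.001, 0.0002, -0.0007, 0, 0.03, -0.0104, 0.0333, -0.001, 0.0002, -0.0007, 0, 0.03, -0.005, 0.015, 0, 0, 0, 0]'

```text
clock: 28.1
position: [0.5643, 0.0336, 0.1676]
ee_rot: [0.005, 0.067, 0.998, -0.003]
contact_force: [0.2, -1.6, -1.8]
width: 0.0538
```

```bash
python3 -c "
from h import *
plan([.5811,.0792,.155],82.9,5,.03)"
```

```text
cur [0.5643 0.0336 0.1676] yaw 82.34 tilt 0.68 w 0.0538 F [ 0.2 -1.6 -1.8] t 28.1
0.03, -0.0021, 0.0095, 0.0025, -0.0011, 0.0021, -0.002 ,
0.03, -0.0021, 0.0095, 0.0025, -0.0011, 0.0021, -0.002 ,
0.03, -0.0021, 0.0095, 0.0025, -0.0011, 0.0021, -0.002 ,
0.03, -0.0022, 0.0095, 0.0025, -0.0011, 0.0021, -0.002 ,
0.03, -0.0022, 0.0095, 0.0025, -0.0011, 0.0021, -0.002 ,
```

Request:
apply_moves --moves '[0.03, -0.002, 0.0085, 0.002, -0.001, 0.002, -0.002, 0.03, -0.002, 0.0085, 0.002, -0.001, 0.002, -0.002, 0.03, -0.002, 0.0085, 0.002, -0.001, 0.002, -0.002, 0.03, -0.002, 0.006, 0.002, -0.001, 0.002, -0.002, 0.03, 0, 0, 0, 0, 0, 0, 0.03, 0, 0, 0, 0, 0, 0, 0.03, 0, 0, 0, 0, 0, 0, 0.03, 0, 0, 0, 0, 0, 0]'

```text
clock: 28.77
position: [0.5756, 0.0659, 0.1577]
ee_rot: [-0.001, 0.062, 0.998, -0.002]
contact_force: [-0.3, -0.1, -2.1]
width: 0.0535
```

```bash
python3 -c "
from h import *
look('22')
plan([.5811,.0792,.145],82.9,4,.03)"
```

```text
cur [0.5758 0.0661 0.1579] yaw 82.94 tilt 0.2 w 0.0537 F [ 0.5 -0.3 -1.7] t 28.92
0.03, -0.0009, 0.0034, 0.0032, -0.0007, -0.0005, 0.0002 ,
0.03, -0.0009, 0.0034, 0.0032, -0.0007, -0.0005, 0.0002 ,
0.03, -0.0009, 0.0034, 0.0032, -0.0007, -0.0005, 0.0002 ,
0.03, -0.0009, 0.0034, 0.0032, -0.0007, -0.0005, 0.0002 ,
```

View pics/c22.png

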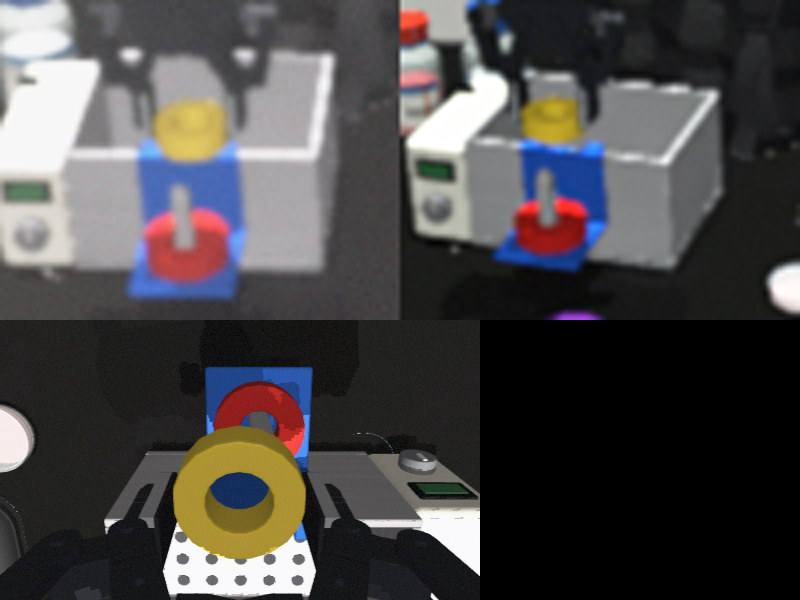

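The yellow ring is level above the holder and about 13 mm short in y. I'll move over and align.

Request:
apply_moves --moves '[0.03, -0.001, 0.0036, 0.002, -0.0007, -0.0005, 0, 0.03, -0.001, 0.0036, 0.002, -0.0007, -0.0005, 0, 0.03, -0.001, 0.0036, 0.002, -0.0007, -0.0005, 0, 0.03, -0.001, 0.0036, 0.002, -0.0007, -0.0005, 0, 0.03, 0, 0, 0, 0, 0, 0, 0.03, 0, 0, 0, 0, 0, 0, 0.03, 0, 0, 0, 0, 0, 0, 0.03, 0, 0, 0, 0, 0, 0]'

```text
clock: 29.58
position: [0.5821, 0.0813, 0.1491]
ee_rot: [0.0, 0.062, 0.998, 0.0]
contact_force: [-0.1, 0.4, -0.8]
width: 0.0538
```

```bash
python3 -c "
from h import *
plan([.5811,.0792,.12],82.9,5,.03)"
```

```text
cur [0.5821 0.0813 0.1491] yaw 82.92 tilt 0.04 w 0.0538 F [-0.1  0.4 -0.8] t 29.58
0.03, 0.0002, -0.0004, 0.0058, 0.0001, 0.0001, 0.0001 ,
0.03, 0.0002, -0.0004, 0.0058, 0.0001, 0.0001, 0.0001 ,
0.03, 0.0002, -0.0004, 0.0058, 0.0001, 0.0001, 0.0001 ,
0.03, 0.0002, -0.0004, 0.0058, 0.0001, 0.0001, 0.0001 ,
0.03, 0.0002, -0.0004, 0.0058, 0.0001, 0.0001, 0.0001 ,
```

Request:
apply_moves --moves '[0.03, 0.0002, -0.0005, 0.004, 0, 0, 0, 0.03, 0.0002, -0.0005, 0.004, 0, 0, 0, 0.03, 0.0002, -0.0005, 0.004, 0, 0, 0, 0.03, 0.0002, -0.0005, 0.004, 0, 0, 0, 0.03, 0.0002, 0, 0.004, 0, 0, 0, 0.03, 0, 0, 0.004, 0, 0, 0, 0.03, 0, 0, 0, 0, 0, 0, 0.03, 0, 0, 0, 0, 0, 0]'

```text
clock: 30.25
position: [0.5802, 0.0787, 0.122]
ee_rot: [-0.0, 0.062, 0.998, -0.0]
contact_force: [-0.1, 0.1, -1.9]
width: 0.0536
```

```bash
python3 -c "
from h import *
look('23')
plan([.5811,.0792,.10],82.9,5,.03)"
```

```text
cur [0.5804 0.0787 0.1224] yaw 82.89 tilt 0.0 w 0.0539 F [ 0.8 -0.2 -0.6] t 30.4
0.03, -0.0001, 0.0001, 0.0045, -0, 0, -0 ,
0.03, -0.0001, 0.0001, 0.0045, -0, 0, -0 ,
0.03, -0.0001, 0.0001, 0.0045, -0, 0, -0 ,
0.03, -0.0001, 0.0001, 0.0045, -0, 0, -0 ,
0.03, -0.0001, 0.0001, 0.0045, -0, 0, -0 ,
```

View pics/c23.png

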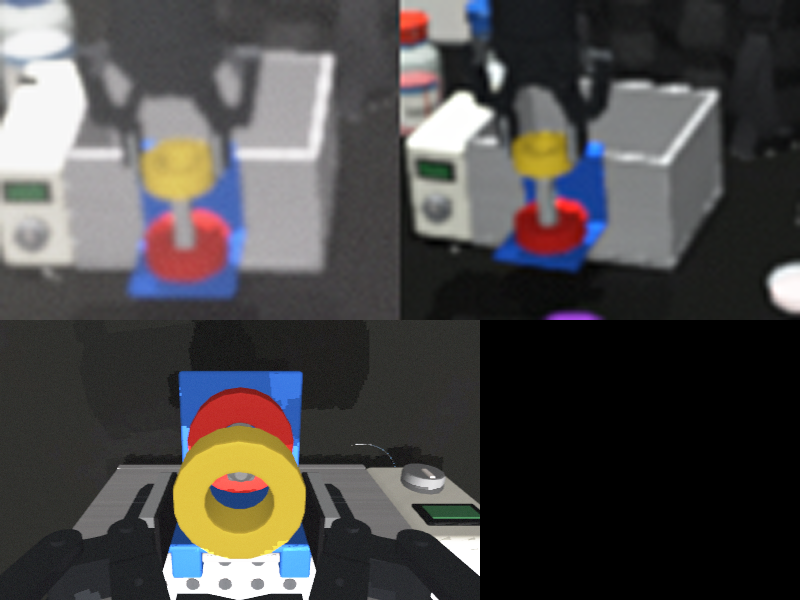

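The tip shows through the hole at image (319,255). I'll check the alignment by ray.

```bash
python3 -c "
from h import *
d=load('wr23'); print(ray(d,319,255,.113)); P=pts(d); print(ringpos(d,'yel',.1382))
cv2.imwrite('pics/c23b.png',cv2.resize(d['image'][200:350,240:400],(640,600),interpolation=cv2.INTER_CUBIC)[...,::-1])
"
```

```text
[0.57950685 0.07854595 0.113     ]
[(array([0.5786, 0.0786]), 0.0275, (0.5785, 0.0788, 0.0283), 376), (array([0.5779, 0.0786]), 0.0131, (0.5779, 0.0786, 0.0139), 187)]
```

View pics/c23b.png

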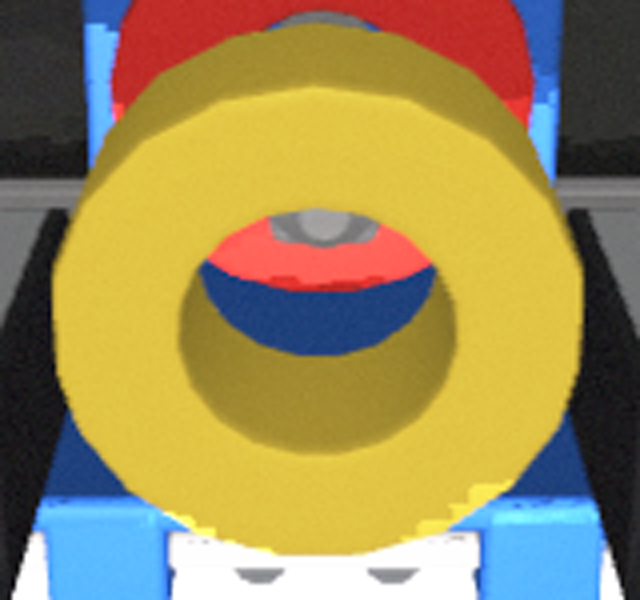

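The ring centre is within 1 mm of the tip. I'll lower with a slight +x drift to follow the lean.

Request:
apply_moves --moves '[0.03, -0.0005, 0, 0.005, 0, 0, 0, 0.03, -0.0005, 0, 0.006, 0, 0, 0, 0.03, -0.0004, 0, 0.006, 0, 0, 0, 0.03, -0.0004, 0, 0.006, 0, 0, 0, 0.03, -0.0004, 0, 0.006, 0, 0, 0, 0.03, -0.0004, 0, 0.006, 0, 0, 0, 0.03, 0, 0, 0, 0, 0, 0, 0.03, 0, 0, 0, 0, 0, 0]'

```text
clock: 31.07
position: [0.5836, 0.0785, 0.0836]
ee_rot: [0.0, 0.062, 0.998, 0.0]
contact_force: [-0.4, -0.3, -1.1]
width: 0.0537
```

```bash
python3 -c "
from h import *
look('24')
plan([.583,.0787,.0674],82.9,5,.03)"
```

```text
cur [0.5838 0.0785 0.0842] yaw 82.9 tilt 0.08 w 0.0537 F [ 0.  -0.2 -1.7] t 31.22
0.03, 0.0002, 0, 0.0034, 0, 0.0003, 0 ,
0.03, 0.0002, 0, 0.0034, 0, 0.0003, 0 ,
0.03, 0.0002, 0, 0.0034, 0, 0.0003, 0 ,
0.03, 0.0002, 0, 0.0034, 0, 0.0003, 0 ,
0.03, 0.0002, 0, 0.0034, 0, 0.0003, 0 ,
```

View pics/c24.png

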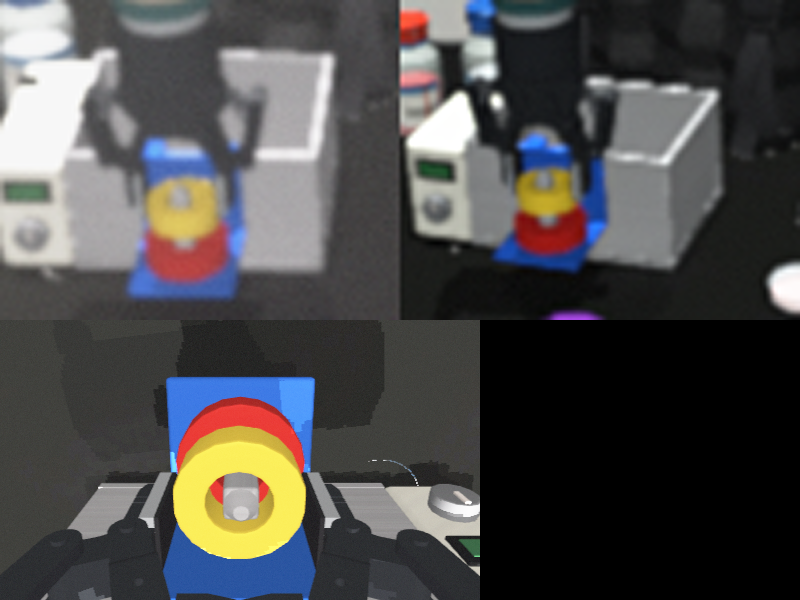

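The yellow ring is threaded, with the tip centred at crop (240,510). About 17 mm is left.

Request:
apply_moves --moves '[0.03, 0.0002, 0, 0.003, 0, 0.0003, 0, 0.03, 0.0002, 0, 0.003, 0, 0.0003, 0, 0.03, 0.0002, 0, 0.003, 0, 0, 0, 0.03, 0, 0, 0.002, 0, 0, 0, 0.03, 0, 0, 0.002, 0, 0, 0, 0.03, 0, 0, 0.001, 0, 0, 0, 0.03, 0, 0, 0, 0, 0, 0, 0.03, 0, 0, 0, 0, 0, 0]'

```text
clock: 31.88
position: [0.584, 0.0786, 0.0699]
ee_rot: [0.002, 0.062, 0.998, 0.0]
contact_force: [0.6, 0.4, -0.5]
width: 0.0537
```

Request:
apply_moves --moves '[0.03, 0, 0, 0.0008, 0, 0, 0, 0.03, 0, 0, 0.0008, 0, 0, 0, 0.03, 0, 0, 0.0008, 0, 0, 0, 0.03, 0, 0, 0, 0, 0, 0, 0.03, 0, 0, 0, 0, 0, 0, 0.03, 0, 0, 0, 0, 0, 0, 0.03, 0, 0, 0, 0, 0, 0, 0.03, 0, 0, 0, 0, 0, 0]'

```text
clock: 32.55
position: [0.5841, 0.0786, 0.0687]
ee_rot: [0.002, 0.062, 0.998, 0.0]
contact_force: [-1.1, -0.4, -0.1]
width: 0.0537
```

Request:
apply_moves --moves '[0.03, 0, 0, 0.0008, 0, 0, 0, 0.03, 0, 0, 0.0008, 0, 0, 0, 0.03, 0, 0, 0, 0, 0, 0, 0.03, 0, 0, 0, 0, 0, 0, 0.03, 0, 0, 0, 0, 0, 0, 0.03, 0, 0, 0, 0, 0, 0, 0.03, 0, 0, 0, 0, 0, 0, 0.03, 0, 0, 0, 0, 0, 0]'

```text
clock: 33.22
position: [0.584, 0.0787, 0.0682]
ee_rot: [0.002, 0.062, 0.998, 0.0]
contact_force: [-1.1, 0.8, 1.8]
width: 0.0538
```

The force is +1.8 N, so yellow rests on red. Next I release and retreat.

Request:
apply_moves --moves '[0.085, 0, 0, 0, 0, 0, 0, 0.085, 0, 0, 0, 0, 0, 0, 0.085, 0, 0, 0, 0, 0, 0, 0.085, 0, 0, 0, 0, 0, 0, 0.085, 0, 0, -0.003, 0, 0, 0, 0.085, 0, 0, -0.01, 0, 0, 0, 0.085, 0, 0, -0.018, 0, 0, 0, 0.085, 0, 0, -0.02, 0, 0, 0]'

```text
clock: 33.88
position: [0.5817, 0.0785, 0.1166]
ee_rot: [-0.002, 0.062, 0.998, -0.0]
contact_force: [-0.4, 0.4, 0.4]
width: 0.0849
```

Request:
apply_moves --moves '[0.085, 0, 0, -0.02, 0, 0, 0, 0.085, 0, 0, -0.02, 0, 0, 0, 0.085, 0, 0, -0.018, 0, 0, 0, 0.085, 0.002, 0, -0.01, 0, 0.002, 0, 0.085, 0, 0, 0, 0, 0, 0, 0.085, 0, 0, 0, 0, 0, 0, 0.085, 0, 0, 0, 0, 0, 0, 0.085, 0, 0, 0, 0, 0, 0]'

```text
clock: 34.55
position: [0.5826, 0.0788, 0.1975]
ee_rot: [0.004, 0.062, 0.998, 0.001]
contact_force: [1.5, 0.4, 0.2]
width: 0.0853
```

```bash
python3 -c "
from h import *
look('25')
cv2.imwrite('pics/c25b.png',cv2.resize(load('wr25')['image'][150:310,230:410],(720,600) if 0 else (675,600),interpolation=cv2.INTER_CUBIC)[...,::-1])
plan([.4418,-.3583,.12],82.9,13,.085)"
```

```text
cur [0.5824 0.0789 0.197 ] yaw 82.91 tilt 0.39 w 0.0851 F [-0.2 -0.3 -0.2] t 34.7
0.085, 0.0066, -0.0347, 0.0058, 0.0001, 0.0005, 0 ,
0.085, 0.0066, -0.0347, 0.0058, 0.0001, 0.0005, 0 ,
0.085, 0.0066, -0.0347, 0.0058, 0.0001, 0.0005, 0 ,
0.085, 0.0066, -0.0347, 0.0058, 0.0001, 0.0005, 0 ,
0.085, 0.0066, -0.0347, 0.0059, 0.0001, 0.0005, 0 ,
0.085, 0.0066, -0.0347, 0.0059, 0.0001, 0.0005, 0 ,
0.085, 0.0066, -0.0347, 0.0059, 0.0001, 0.0005, 0 ,
0.085, 0.0066, -0.0347, 0.0059, 0.0001, 0.0005, 0 ,
0.085, 0.0066, -0.0347, 0.0059, 0.0001, 0.0005, 0 ,
0.085, 0.0066, -0.0347, 0.0059, 0.0001, 0.0005, 0 ,
0.085, 0.0066, -0.0347, 0.0059, 0.0001, 0.0005, 0 ,
0.085, 0.0066, -0.0347, 0.0059, 0.0001, 0.0005, 0 ,
0.085, 0.0066, -0.0347, 0.0059, 0.0001, 0.0005, 0 ,
```

View pics/c25.png

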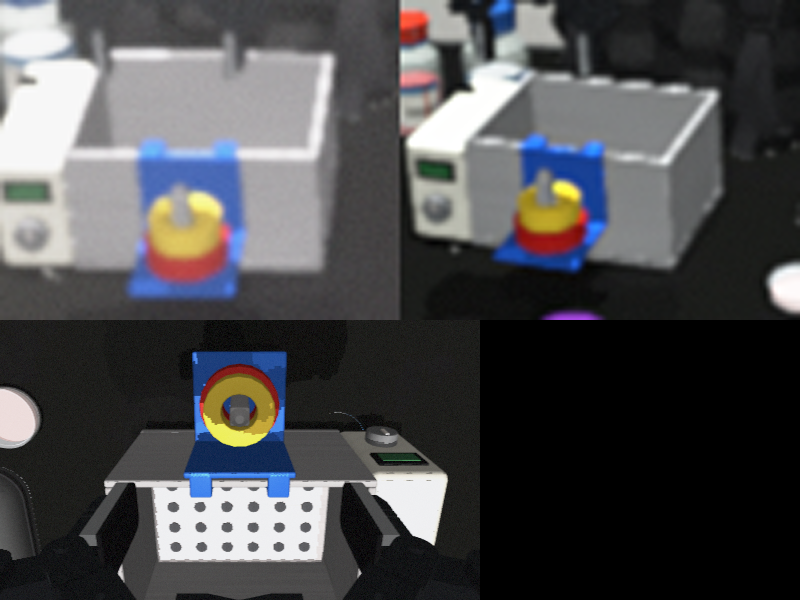

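View pics/c25b.png

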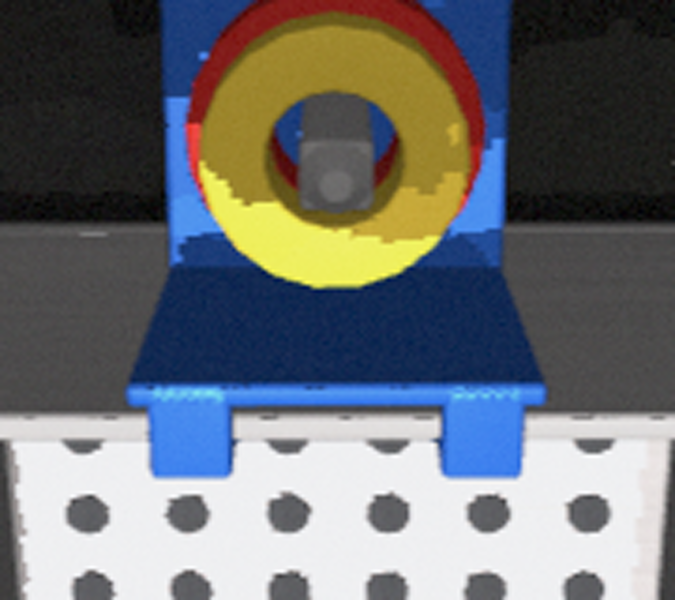

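Both rings lie flat round the spindle and both hooks are on the rim. Green is next, so I check the clearance to the tube rack and flask.

```bash
python3 -c "
from h import *
d=load('wr25'); print('tip',ray(d,319.6,198.8,.113).round(4))
d=load('sc25'); P=pts(d); hsv=cv2.cvtColor(d['image'],cv2.COLOR_RGB2HSV)
m=(hsv[...,0]>6)&(hsv[...,0]<22)&(hsv[...,1]>120)&(P[...,2]>.01)&(P[...,1]<-.3)&(P[...,0]>.3)
q=P[m]; print(len(q)); print('rack',cv2.boxPoints(cv2.minAreaRect(q[:,:2].astype(np.float32))).round(3).tolist())
f=P[(hsv[...,0]>168)&(hsv[...,1]>50)&(P[...,2]>.005)&(P[...,1]<-.25)&(P[...,0]>.35)]; print('flask',f.min(0),f.max(0))
"
```

```text
tip [0.5785 0.0797 0.113 ]
399
rack [[0.37700000405311584, -0.4259999990463257], [0.3869999945163727, -0.5669999718666077], [0.460999995470047, -0.5609999895095825], [0.44999998807907104, -0.42100000381469727]]
flask [ 0.51613115 -0.48436466  0.00511324] [ 0.55480837 -0.40742202  0.02277803]
```

The rack edge is at y=-0.421, so I'll narrow the jaws to 66 mm.

Request:
apply_moves --moves '[0.085, 0.0066, -0.035, 0, 0, 0.0005, 0, 0.085, 0.0066, -0.035, 0, 0, 0.0005, 0, 0.085, 0.0066, -0.035, 0.004, 0, 0.0005, 0, 0.066, 0.0066, -0.035, 0.004, 0, 0.0005, 0, 0.066, 0.0066, -0.035, 0.004, 0, 0.0005, 0, 0.066, 0.0066, -0.035, 0.004, 0, 0.0005, 0, 0.066, 0.0066, -0.035, 0.004, 0, 0.0005, 0, 0.066, 0.0066, -0.035, 0.004, 0, 0.0005, 0]'

```text
clock: 35.37
position: [0.4947, -0.1949, 0.1656]
ee_rot: [-0.001, 0.055, 0.998, 0.004]
contact_force: [0.0, 0.2, -0.8]
width: 0.0663
```

```bash
python3 -c "
from h import *
plan([.4418,-.3583,.11],82.9,5,.066)"
```

```text
cur [ 0.4947 -0.1949  0.1656] yaw 83.71 tilt 0.41 w 0.0663 F [ 0.   0.2 -0.8] t 35.37
0.066, 0.0069, -0.0337, 0.0109, 0.0014, -0.0004, 0.0028 ,
0.066, 0.0068, -0.0337, 0.0109, 0.0014, -0.0004, 0.0028 ,
0.066, 0.0067, -0.0337, 0.011, 0.0014, -0.0004, 0.0028 ,
0.066, 0.0066, -0.0337, 0.011, 0.0014, -0.0004, 0.0028 ,
0.066, 0.0066, -0.0337, 0.0111, 0.0014, -0.0004, 0.0028 ,
```

Request:
apply_moves --moves '[0.066, 0.007, -0.033, 0.009, 0.001, 0, 0.003, 0.066, 0.007, -0.033, 0.009, 0.001, 0, 0.003, 0.066, 0.007, -0.033, 0.009, 0.001, 0, 0.003, 0.066, 0.006, -0.028, 0.009, 0.001, 0, 0.003, 0.066, 0.003, -0.012, 0.006, 0, 0, 0, 0.066, 0, 0, 0, 0, 0, 0, 0.066, 0, 0, 0, 0, 0, 0, 0.066, 0, 0, 0, 0, 0, 0]'

```text
clock: 36.03
position: [0.442, -0.3401, 0.116]
ee_rot: [-0.004, 0.066, 0.998, 0.004]
contact_force: [-0.1, 0.0, 0.8]
width: 0.0658
```

```bash
python3 -c "
from h import *
d=shot('wrist','w26')
for r in ringpos(d,'grn'): print(r)
plan([.4418,-.3583,.06],82.9,5,.066)"
```

```text
(array([ 0.4416, -0.3602]), 0.0224, (0.4415, -0.3601, 0.0232), 175)
(array([ 0.4414, -0.3602]), 0.0136, (0.4414, -0.3601, 0.0143), 107)
cur [ 0.4422 -0.3397  0.1161] yaw 82.5 tilt 0.59 w 0.0659 F [0.1 0.4 0.3] t 36.08
0.066, -0.0005, -0.0038, 0.0112, 0.0013, -0.0016, -0.0014 ,
0.066, -0.0005, -0.0038, 0.0112, 0.0013, -0.0016, -0.0014 ,
0.066, -0.0004, -0.0037, 0.0112, 0.0013, -0.0016, -0.0014 ,
0.066, -0.0004, -0.0037, 0.0112, 0.0013, -0.0016, -0.0014 ,
0.066, -0.0004, -0.0037, 0.0112, 0.0013, -0.0016, -0.0014 ,
```

View pics/w26.png

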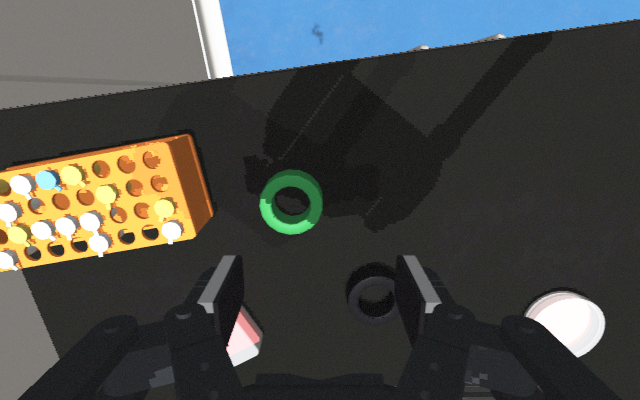

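Green is at (291,202), giving a centre of (0.4415,-0.3601). The rack's edge is at u≈210, leaving room for the finger. The black ring and the flask are behind.

Request:
apply_moves --moves '[0.066, -0.0004, -0.004, 0.008, 0.001, -0.0016, -0.0014, 0.066, -0.0004, -0.004, 0.008, 0.001, -0.0016, -0.0014, 0.066, -0.0004, -0.004, 0.008, 0.001, -0.0016, -0.0014, 0.066, -0.0004, -0.004, 0.008, 0.001, -0.0016, -0.0014, 0.066, 0, -0.004, 0.008, 0.001, -0.0016, 0, 0.066, 0, 0, 0, 0, 0, 0, 0.066, 0, 0, 0, 0, 0, 0, 0.066, 0, 0, 0, 0, 0, 0]'

```text
clock: 36.75
position: [0.4438, -0.3564, 0.0726]
ee_rot: [0.001, 0.059, 0.998, 0.001]
contact_force: [0.9, -0.2, 0.4]
width: 0.0657
```

```bash
python3 -c "
from h import *
plan([.4415,-.3601,.04],82.9,4,.066)"
```

```text
cur [ 0.4438 -0.3564  0.0726] yaw 83.28 tilt 0.17 w 0.0657 F [ 0.9 -0.2  0.4] t 36.75
0.066, 0.0005, -0.001, 0.0081, 0.0005, 0.0005, 0.0017 ,
0.066, 0.0005, -0.001, 0.0081, 0.0005, 0.0005, 0.0017 ,
0.066, 0.0005, -0.001, 0.0081, 0.0005, 0.0005, 0.0017 ,
0.066, 0.0005, -0.001, 0.0081, 0.0005, 0.0005, 0.0017 ,
```

Request:
apply_moves --moves '[0.066, 0.0006, -0.001, 0.007, 0.0005, 0.0005, 0.0015, 0.066, 0.0006, -0.001, 0.007, 0.0005, 0.0005, 0.0015, 0.066, 0.0006, -0.001, 0.007, 0.0005, 0.0005, 0.0015, 0.066, 0.0006, -0.001, 0.007, 0.0005, 0.0005, 0.0015, 0.066, 0, 0, 0.004, 0, 0, 0, 0.066, 0, 0, 0, 0, 0, 0, 0.066, 0, 0, 0, 0, 0, 0, 0.066, 0, 0, 0, 0, 0, 0]'

```text
clock: 37.42
position: [0.4407, -0.3605, 0.0372]
ee_rot: [-0.0, 0.062, 0.998, 0.0]
contact_force: [0.5, 0.8, 0.0]
width: 0.0659
```

```bash
python3 -c "
from h import *
d=shot('wrist','w27')
for r in ringpos(d,'grn'): print(r)
plan([.4415,-.3601,.003],82.9,5,.066)"
```

```text
(array([ 0.4413, -0.3603]), 0.0226, (0.4412, -0.3602, 0.0236), 250)
(array([ 0.4408, -0.3603]), 0.0133, (0.4408, -0.3604, 0.014), 155)
cur [ 0.4407 -0.3606  0.0373] yaw 82.88 tilt 0.01 w 0.0661 F [ 0.6 -0.1 -0.6] t 37.47
0.066, -0.0001, 0.0001, 0.0069, -0, 0, -0.0001 ,
0.066, -0.0001, 0.0001, 0.0069, -0, 0, -0.0001 ,
0.066, -0.0001, 0.0001, 0.0069, -0, 0, -0.0001 ,
0.066, -0.0001, 0.0001, 0.0069, -0, 0, -0.0001 ,
0.066, -0.0001, 0.0001, 0.0069, -0, 0, -0.0001 ,
```

View pics/w27.png

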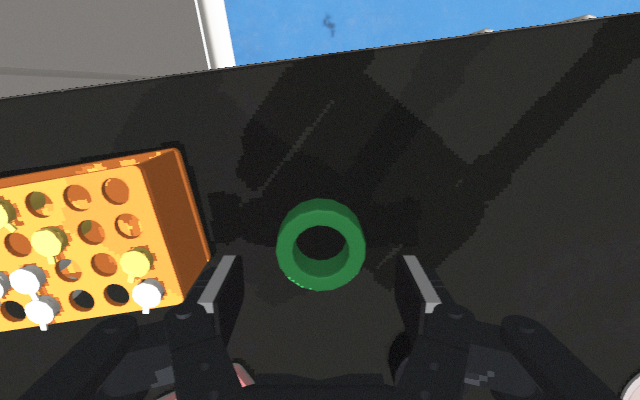

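Green is centred at (320,245). The left finger linkage is near the rack in this view, so I check its real extent with the depth data.

```bash
python3 -c "
from h import *
d=load('w27'); P=pts(d); p=np.array([.4407,-.3606,.0373]); R=tooldown(82.9).as_matrix()
Q=(P-p)@R
ok=d['range_z']>0
for v,u in((280,225),(300,225),(310,195),(325,160),(330,120),(345,100),(360,70),(380,40)):
    print((u,v),Q[v,u].round(3),d['range_z'][v,u])
m=(P[...,2]>.03)&(P[...,2]<.06); hsv=cv2.cvtColor(d['image'],cv2.COLOR_RGB2HSV); m&=(hsv[...,1]>120)&(hsv[...,0]<22)&(hsv[...,0]>4)&ok
q=Q[m]; print('rack tool y max',q[:,1].max(),'zmax world',P[m][:,2].max()); s=q[q[:,1]>q[:,1].max()-.02]; print(s[:,0].min(),s[:,0].max())
for a in np.arange(-.03,.06,.01):
    t=q[(q[:,0]>a)&(q[:,0]<a+.01)]; print(a.round(3),t[:,1].max().round(4) if len(t) else None)
"
```

```text
(225, 280) [ 0.011 -0.034 -0.03 ] 0.12709652
(225, 300) [ 0.005 -0.033 -0.035] 0.12439394
(195, 310) [ 0.011 -0.038 -0.05 ] 0.10851913
(160, 325) [ 0.007 -0.049 -0.051] 0.10867495
(120, 330) [ 0.011 -0.057 -0.058] 0.100514285
(100, 345) [ 0.012 -0.058 -0.066] 0.09282579
(70, 360) [ 0.011 -0.063 -0.07 ] 0.0886954
(40, 380) [ 0.011 -0.066 -0.076] 0.0828958
rack tool y max -0.06112350852945273 zmax world 0.046707852925423114
-0.01899110575048851 0.04745688714971252
-0.03 -0.0823
-0.02 -0.0611
-0.01 -0.0617
0.0 -0.0635
0.01 -0.0653
0.02 -0.0673
0.03 -0.0687
0.04 -0.0703
0.05 None
```

The linkage reaches y=-0.057 only at 58 mm or more above the tip, and the rack is 47 mm high at y≤-0.061, so it clears. I'll go down.

Request:
apply_moves --moves '[0.066, 0, 0, 0.006, 0, 0, 0, 0.066, 0, 0, 0.006, 0, 0, 0, 0.066, 0, 0, 0.006, 0, 0, 0, 0.066, 0, 0, 0.006, 0, 0, 0, 0.066, 0, 0, 0.006, 0, 0, 0, 0.066, 0, 0, 0, 0, 0, 0, 0.066, 0, 0, 0, 0, 0, 0, 0.066, 0, 0, 0, 0, 0, 0]'

```text
clock: 38.13
position: [0.4411, -0.3606, 0.0043]
ee_rot: [0.0, 0.062, 0.998, -0.0]
contact_force: [-0.2, 1.3, 0.7]
width: 0.0658
```

```bash
python3 -c "
from h import *
plan([.4413,-.3602,.004],82.9,4,.066)"
```

```text
cur [ 0.4411 -0.3606  0.0043] yaw 82.9 tilt 0.05 w 0.0658 F [-0.2  1.3  0.7] t 38.13
0.066, -0, 0.0001, 0.0001, -0.0001, 0.0002, -0 ,
0.066, -0, 0.0001, 0.0001, -0.0001, 0.0002, -0 ,
0.066, -0, 0.0001, 0.0001, -0.0001, 0.0002, -0 ,
0.066, -0, 0.0001, 0.0001, -0.0001, 0.0002, -0 ,
```

Request:
apply_moves --moves '[0.02, 0, 0, 0, 0, 0, 0, 0.02, 0, 0, 0, 0, 0, 0, 0.02, 0, 0, 0, 0, 0, 0, 0.02, 0, 0, 0, 0, 0, 0, 0.02, 0, 0, 0, 0, 0, 0, 0.02, 0, 0, 0, 0, 0, 0, 0.02, 0, 0, 0, 0, 0, 0, 0.02, 0, 0, 0, 0, 0, 0]'

```text
clock: 38.8
position: [0.4415, -0.361, 0.0055]
ee_rot: [0.001, 0.062, 0.998, -0.001]
contact_force: [-0.4, 0.3, -1.2]
width: 0.044
```

```bash
python3 -c "
from h import *
d=shot('wrist','w28')
for r in ringpos(d,'grn'): print(r)
plan([.4413,-.3602,.004],82.9,1,.066)"
```

```text
(array([ 0.4415, -0.3614]), 0.0229, (0.4413, -0.3613, 0.0239), 310)
(array([ 0.4407, -0.3613]), 0.013, (0.4408, -0.3614, 0.0138), 179)
cur [ 0.4414 -0.3611  0.0054] yaw 82.9 tilt 0.15 w 0.0444 F [ 0.9  0.5 -1.2] t 38.85
0.066, 0.0003, 0.0008, 0.0014, -0.0016, 0.0021, -0.0001 ,
```

View pics/w28.png

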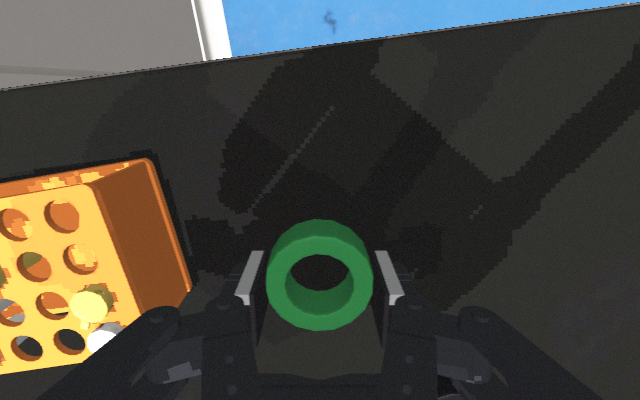

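Green is gripped at 44 mm width, with its centre at the TCP and its underside 5.4 mm below it. Now I lift it.

Request:
apply_moves --moves '[0.02, 0, 0, -0.006, 0, 0, 0, 0.02, 0, 0, -0.016, 0, 0, 0, 0.02, 0, 0, -0.022, 0, 0, 0, 0.02, 0, 0, -0.022, 0, 0, 0, 0.02, 0, 0, -0.022, 0, 0, 0, 0.02, 0, 0, -0.022, 0, 0, 0, 0.02, 0, 0, -0.022, 0, 0, 0, 0.02, 0, 0, -0.014, 0, 0, 0]'

```text
clock: 39.52
position: [0.4385, -0.3581, 0.1554]
ee_rot: [-0.003, 0.062, 0.998, 0.003]
contact_force: [0.6, 0.2, -1.6]
width: 0.044
```

```bash
python3 -c "
from h import *
plan([.579,.0795,.16],82.9,13,.02)"
```

```text
cur [ 0.4385 -0.3581  0.1554] yaw 82.89 tilt 0.52 w 0.044 F [ 0.6  0.2 -1.6] t 39.52
0.02, -0.0066, 0.0347, -0.0002, 0.0004, -0.0005, -0 ,
0.02, -0.0066, 0.0347, -0.0002, 0.0004, -0.0005, -0 ,
0.02, -0.0066, 0.0347, -0.0002, 0.0004, -0.0005, -0 ,
0.02, -0.0066, 0.0347, -0.0002, 0.0004, -0.0005, -0 ,
0.02, -0.0066, 0.0347, -0.0002, 0.0004, -0.0005, -0 ,
0.02, -0.0066, 0.0347, -0.0003, 0.0004, -0.0005, -0 ,
0.02, -0.0066, 0.0347, -0.0003, 0.0004, -0.0005, -0 ,
0.02, -0.0066, 0.0347, -0.0003, 0.0004, -0.0005, -0 ,
0.02, -0.0066, 0.0347, -0.0003, 0.0004, -0.0005, -0 ,
0.02, -0.0066, 0.0347, -0.0003, 0.0004, -0.0005, -0 ,
0.02, -0.0066, 0.0347, -0.0003, 0.0004, -0.0005, -0 ,
0.02, -0.0066, 0.0347, -0.0003, 0.0004, -0.0005, -0 ,
0.02, -0.0066, 0.0347, -0.0003, 0.0004, -0.0005, -0 ,
```

Request:
apply_moves --moves '[0.02, -0.0066, 0.034, -0.002, 0.0004, -0.0005, 0, 0.02, -0.0066, 0.034, -0.002, 0.0004, -0.0005, 0, 0.02, -0.0066, 0.034, -0.001, 0.0004, -0.0005, 0, 0.02, -0.0066, 0.034, -0.001, 0.0004, -0.0005, 0, 0.02, -0.0066, 0.034, -0.001, 0.0004, -0.0005, 0, 0.02, -0.0066, 0.034, 0, 0.0004, -0.0005, 0, 0.02, -0.0066, 0.034, 0, 0.0004, -0.0005, 0, 0.02, -0.0066, 0.034, 0, 0.0004, -0.0005, 0]'

```text
clock: 40.18
position: [0.5299, -0.0956, 0.1717]
ee_rot: [0.006, 0.069, 0.998, -0.006]
contact_force: [1.2, -0.3, -1.3]
width: 0.0443
```

```bash
python3 -c "
from h import *
plan([.579,.0795,.16],82.9,6,.02)"
```

```text
cur [ 0.5299 -0.0956  0.1717] yaw 82.11 tilt 0.99 w 0.0443 F [ 1.2 -0.3 -1.3] t 40.18
0.02, -0.0041, 0.0301, 0.0017, -0.0019, 0.0022, -0.0023 ,
0.02, -0.0042, 0.03, 0.0017, -0.0019, 0.0022, -0.0023 ,
0.02, -0.0042, 0.03, 0.0018, -0.0019, 0.0022, -0.0023 ,
0.02, -0.0043, 0.03, 0.0018, -0.0019, 0.0022, -0.0023 ,
0.02, -0.0044, 0.03, 0.0019, -0.0019, 0.0022, -0.0023 ,
0.02, -0.0044, 0.03, 0.0019, -0.0019, 0.0022, -0.0023 ,
```

Request:
apply_moves --moves '[0.02, -0.0042, 0.03, 0.001, -0.002, 0.002, -0.002, 0.02, -0.0042, 0.03, 0.001, -0.002, 0.002, -0.002, 0.02, -0.0042, 0.03, 0.001, -0.002, 0.002, -0.002, 0.02, -0.0042, 0.026, 0.001, -0.002, 0.002, -0.002, 0.02, -0.003, 0.014, 0.001, -0.001, 0.001, -0.002, 0.02, 0, 0, 0, 0, 0, 0, 0.02, 0, 0, 0, 0, 0, 0, 0.02, 0, 0, 0, 0, 0, 0]'

```text
clock: 40.85
position: [0.568, 0.0454, 0.1692]
ee_rot: [0.004, 0.059, 0.998, 0.0]
contact_force: [0.6, 0.1, -0.7]
width: 0.0441
```

```bash
python3 -c "
from h import *
plan([.579,.0795,.155],82.9,4,.02)"
```

```text
cur [0.568  0.0454 0.1692] yaw 83.28 tilt 0.42 w 0.0441 F [ 0.6  0.1 -0.7] t 40.85
0.02, -0.0017, 0.0088, 0.0036, 0.0003, 0.0018, 0.0017 ,
0.02, -0.0017, 0.0088, 0.0036, 0.0003, 0.0018, 0.0017 ,
0.02, -0.0017, 0.0088, 0.0035, 0.0003, 0.0018, 0.0017 ,
0.02, -0.0017, 0.0088, 0.0035, 0.0003, 0.0018, 0.0017 ,
```

Request:
apply_moves --moves '[0.02, -0.0017, 0.0088, 0.003, 0, 0.0018, 0.0017, 0.02, -0.0017, 0.0088, 0.003, 0, 0.0018, 0.0017, 0.02, -0.0017, 0.0088, 0.003, 0, 0.0018, 0.0017, 0.02, -0.0017, 0.006, 0.003, 0, 0.0018, 0.0017, 0.02, 0, 0, 0, 0, 0, 0, 0.02, 0, 0, 0, 0, 0, 0, 0.02, 0, 0, 0, 0, 0, 0, 0.02, 0, 0, 0, 0, 0, 0]'

```text
clock: 41.52
position: [0.5791, 0.0759, 0.1558]
ee_rot: [-0.001, 0.065, 0.998, -0.0]
contact_force: [-0.3, -1.1, -1.3]
width: 0.0442
```

```bash
python3 -c "
from h import *
plan([.579,.0795,.14],82.9,4,.02)"
```

```text
cur [0.5791 0.0759 0.1558] yaw 82.55 tilt 0.1 w 0.0442 F [-0.3 -1.1 -1.3] t 41.52
0.02, 0.0001, 0.0009, 0.0039, -0.0001, -0.0004, -0.0015 ,
0.02, 0.0001, 0.0009, 0.0039, -0.0001, -0.0004, -0.0015 ,
0.02, 0.0001, 0.0009, 0.0039, -0.0001, -0.0004, -0.0015 ,
0.02, 0.0001, 0.0009, 0.0039, -0.0001, -0.0004, -0.0015 ,
```

Request:
apply_moves --moves '[0.02, 0, 0.001, 0.005, 0, 0, -0.0015, 0.02, 0, 0.001, 0.005, 0, 0, -0.0015, 0.02, 0, 0.001, 0.005, 0, 0, -0.0015, 0.02, 0, 0.001, 0.005, 0, 0, -0.001, 0.02, 0, 0, 0.005, 0, 0, 0, 0.02, 0, 0, 0, 0, 0, 0, 0.02, 0, 0, 0, 0, 0, 0, 0.02, 0, 0, 0, 0, 0, 0]'

```text
clock: 42.18
position: [0.5787, 0.0793, 0.1275]
ee_rot: [-0.002, 0.062, 0.998, -0.0]
contact_force: [-0.0, 0.9, -0.6]
width: 0.0443
```

```bash
python3 -c "
from h import *
look('29'); d=load('wr29')
plan([.579,.0795,.10],82.9,4,.02)
p=pose()[0]; print(ringpos(d,'grn',p[2]-.0054+.02))
cv2.imwrite('pics/c29b.png',cv2.resize(d['image'][200:350,240:400],(640,600),interpolation=cv2.INTER_CUBIC)[...,::-1])
"
```

```text
cur [0.5791 0.0793 0.1279] yaw 82.84 tilt 0.14 w 0.0443 F [-0.3  0.6 -2.2] t 42.33
0.02, 0, 0, 0.007, -0.0003, -0.0006, -0.0003 ,
0.02, 0, 0, 0.007, -0.0003, -0.0006, -0.0003 ,
0.02, 0, 0, 0.007, -0.0003, -0.0006, -0.0003 ,
0.02, 0, 0, 0.007, -0.0003, -0.0006, -0.0003 ,
[(array([0.5785, 0.0791]), 0.0226, (0.5783, 0.079, 0.0234), 310), (array([0.5779, 0.0791]), 0.0131, (0.578, 0.079, 0.0139), 181)]
```

View pics/c29b.png

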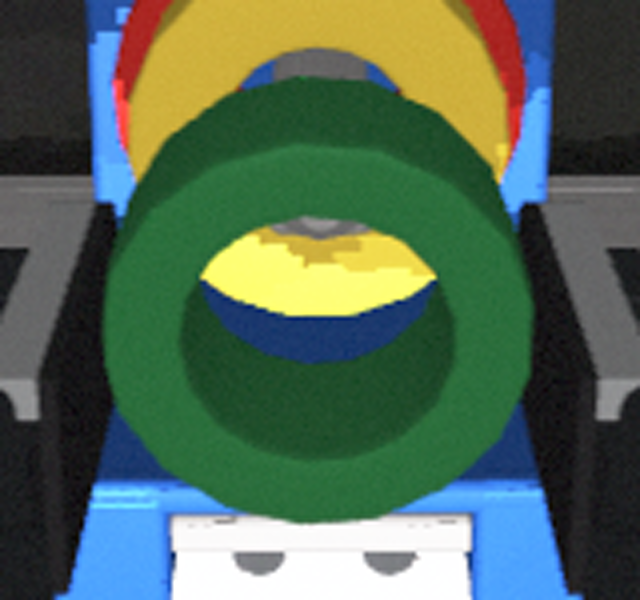

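View pics/c29.png

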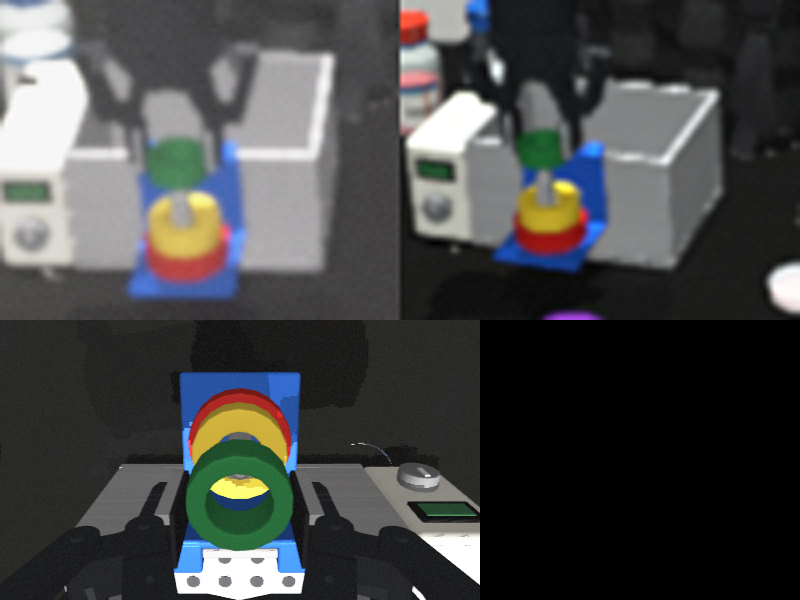

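The green ring is centred over the tip, which is at crop (320,230) in line with the hole, within 1 mm. I'll lower it.

Request:
apply_moves --moves '[0.02, -0.0004, 0, 0.004, 0, -0.0005, 0, 0.02, -0.0004, 0, 0.005, 0, -0.0005, 0, 0.02, -0.0003, 0, 0.005, 0, -0.0005, 0, 0.02, -0.0003, 0, 0.005, 0, 0, 0, 0.02, -0.0003, 0, 0.005, 0, 0, 0, 0.02, 0, 0, 0.004, 0, 0, 0, 0.02, 0, 0, 0, 0, 0, 0, 0.02, 0, 0, 0, 0, 0, 0]'

```text
clock: 43.0
position: [0.581, 0.079, 0.097]
ee_rot: [-0.0, 0.063, 0.998, -0.0]
contact_force: [0.1, 0.5, -0.8]
width: 0.0444
```

```bash
python3 -c "
from h import *
look('30')
plan([.581,.0793,.0885],82.9,4,.02)"
```

```text
cur [0.5813 0.079  0.0975] yaw 82.83 tilt 0.06 w 0.0444 F [-0.7  0.2 -1. ] t 43.15
0.02, 0.0001, 0.0001, 0.0023, -0.0002, 0.0002, -0.0003 ,
0.02, 0.0001, 0.0001, 0.0023, -0.0002, 0.0002, -0.0003 ,
0.02, 0.0001, 0.0001, 0.0023, -0.0002, 0.0002, -0.0003 ,
0.02, 0.0001, 0.0001, 0.0023, -0.0002, 0.0002, -0.0003 ,
```

View pics/c30.png

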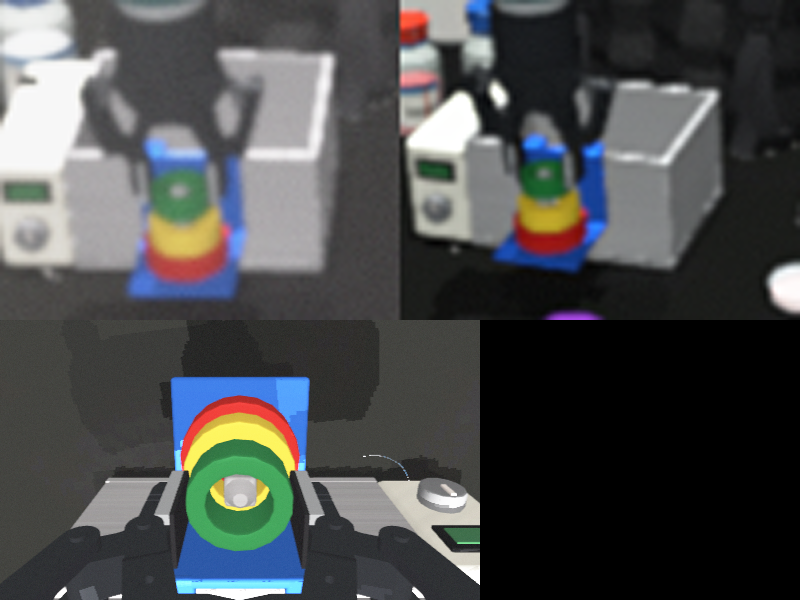

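Green is threaded on the tip. The last 8 mm go slowly, watching the force.

Request:
apply_moves --moves '[0.02, 0, 0, 0.002, 0, 0, 0, 0.02, 0, 0, 0.002, 0, 0, 0, 0.02, 0, 0, 0.0015, 0, 0, 0, 0.02, 0, 0, 0.001, 0, 0, 0, 0.02, 0, 0, 0, 0, 0, 0, 0.02, 0, 0, 0, 0, 0, 0, 0.02, 0, 0, 0, 0, 0, 0, 0.02, 0, 0, 0, 0, 0, 0]'

```text
clock: 43.82
position: [0.5821, 0.079, 0.0914]
ee_rot: [0.001, 0.063, 0.998, -0.0]
contact_force: [0.3, 0.3, -1.2]
width: 0.044
```

Request:
apply_moves --moves '[0.02, 0, 0, 0.0008, 0, 0, 0, 0.02, 0, 0, 0.0008, 0, 0, 0, 0.02, 0, 0, 0.0008, 0, 0, 0, 0.02, 0, 0, 0, 0, 0, 0, 0.02, 0, 0, 0, 0, 0, 0, 0.02, 0, 0, 0, 0, 0, 0, 0.02, 0, 0, 0, 0, 0, 0, 0.02, 0, 0, 0, 0, 0, 0]'

```text
clock: 44.48
position: [0.5823, 0.0791, 0.0896]
ee_rot: [0.002, 0.062, 0.998, -0.0]
contact_force: [-1.2, 0.0, -0.4]
width: 0.044
```

Request:
apply_moves --moves '[0.02, 0, 0, 0.0008, 0, 0, 0, 0.02, 0, 0, 0.0008, 0, 0, 0, 0.02, 0, 0, 0, 0, 0, 0, 0.02, 0, 0, 0, 0, 0, 0, 0.02, 0, 0, 0, 0, 0, 0, 0.02, 0, 0, 0, 0, 0, 0, 0.02, 0, 0, 0, 0, 0, 0, 0.02, 0, 0, 0, 0, 0, 0]'

```text
clock: 45.15
position: [0.5822, 0.0791, 0.0892]
ee_rot: [0.002, 0.062, 0.998, -0.0]
contact_force: [-1.8, 0.4, 1.9]
width: 0.0442
```

The force is +1.9 N, so green rests. I release and retreat.

Request:
apply_moves --moves '[0.08, 0, 0, 0, 0, 0, 0, 0.08, 0, 0, 0, 0, 0, 0, 0.08, 0, 0, 0, 0, 0, 0, 0.08, 0, 0, 0, 0, 0, 0, 0.08, 0, 0, -0.003, 0, 0, 0, 0.08, 0, 0, -0.01, 0, 0, 0, 0.08, 0, 0, -0.018, 0, 0, 0, 0.08, 0, 0, -0.02, 0, 0, 0]'

```text
clock: 45.82
position: [0.5793, 0.079, 0.1375]
ee_rot: [-0.003, 0.063, 0.998, -0.001]
contact_force: [1.0, -0.4, -0.0]
width: 0.08
```

Request:
apply_moves --moves '[0.08, 0, 0, -0.02, 0, 0, 0, 0.08, 0, 0, -0.018, 0, 0, 0, 0.08, 0.002, 0, -0.01, 0, 0.002, 0, 0.08, 0, 0, 0, 0, 0, 0, 0.08, 0, 0, 0, 0, 0, 0, 0.08, 0, 0, 0, 0, 0, 0, 0.08, 0, 0, 0, 0, 0, 0, 0.08, 0, 0, 0, 0, 0, 0]'

```text
clock: 46.48
position: [0.5799, 0.0794, 0.1957]
ee_rot: [0.002, 0.062, 0.998, -0.0]
contact_force: [-0.6, -0.1, -0.4]
width: 0.0803
```

```bash
python3 -c "
from h import *
look('31'); d=load('wr31')
plan([.581,.0793,.0885],82.9,1,.02)
cv2.imwrite('pics/c31b.png',cv2.resize(d['image'][150:310,230:410],(675,600),interpolation=cv2.INTER_CUBIC)[...,::-1])
for a,b in(('scene0','sc31'),): cv2.imwrite('pics/c31s.png',load(b)['image'][...,::-1])
"
```

```text
cur [0.5799 0.0794 0.1955] yaw 82.83 tilt 0.19 w 0.0801 F [-1.   0.   0.5] t 46.63
0.02, -0.0008, 0.0001, 0.107, -0.0002, 0.0034, -0.0012 ,
```

View pics/c31.png

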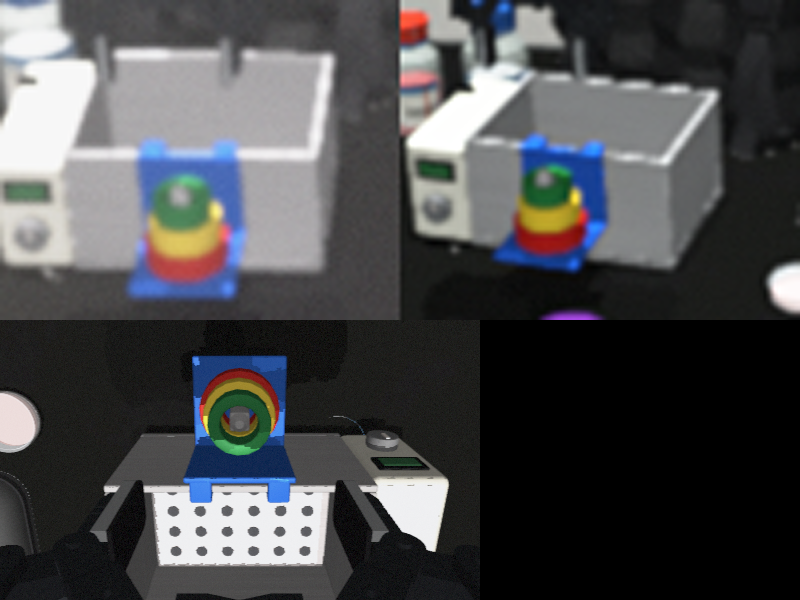

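View pics/c31b.png

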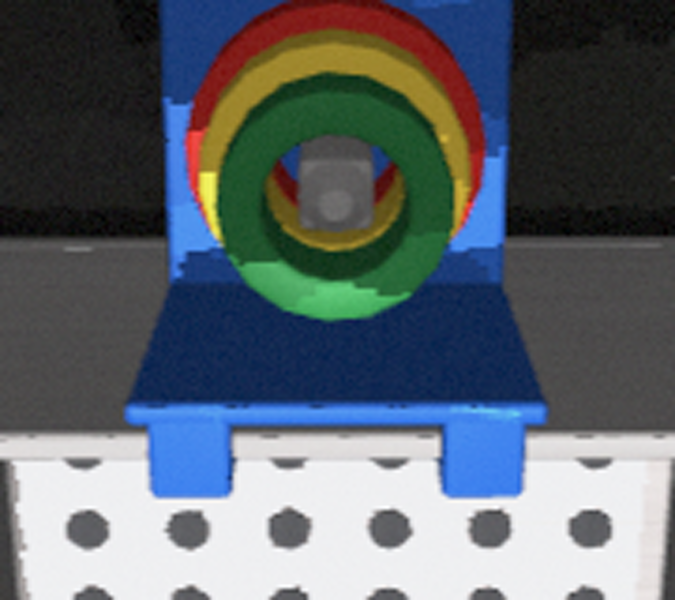

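View pics/c31s.png

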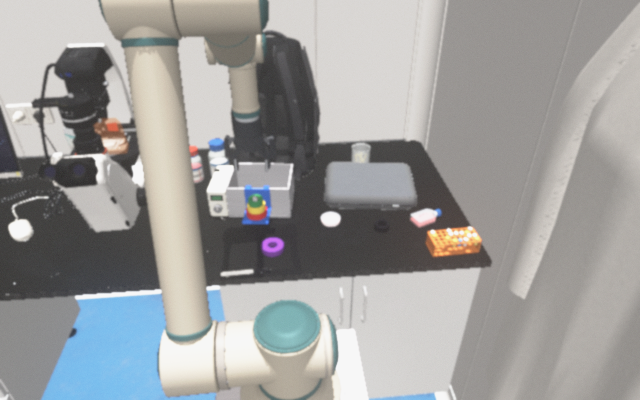

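Red, yellow and green are stacked flat round the spindle, both hooks sit on the rim, the gripper is clear, and the bystanders look where they were. I'll hand it in.

```bash
python3 -c "
from h import *
s=manip.get_state(); print(s['clock'],abs(s['qd']).max()); print(workorder.sign_off())"
```

```text
46.6333 0.006186712122223697
the job is handed in; nothing more can be done
None
```

I hung the holder by both hooks at about mid-length of the bath's front rim. I then lowered the red, yellow and green rings onto its spindle in that order. Each one went down until the wrist force changed sign, showing it rested, before I let go. The job was handed in at 46.6 s of the 72 s allowed, and sign-off gave no verdict.

- **Last look:** Pictures from all three cameras show both hooks over the rim and the three rings stacked flat round the spindle. The gripper is open about 80 mm above the spindle tip, and the arm is still.
- **Lean:** Just after release a depth fit on the shelf showed almost no lean. Once the red ring was on, the tip stood 3–4 mm further out, which fits the stated lean of about 0.06 rad. I did not measure the final lean or ring heights numerically.
- **Disagreement:** The wrist and fixed cameras differed by about 2–3 mm on where the front wall is; I used a value in between, and the hooks went on without catching.
- **Bystanders:** By eye in the last scene picture the flask, dish, rack and marker had not moved. I did not measure this.

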